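Load the sloping inlay jig

TASK

Load the sloping jig for the next stone border: first draw the red keeper fully back uphill, lay the blue tile on the slippery plate so that it slides home into the locating corner, flat and with its long side against the near fence, then drop every stone inlay on the bench into a pocket of the tile, one to a pocket, right down onto the plate. When all of them are in, slide the keeper down against the end of the tile and let go of everything; leave the rubbing block, the tape measure and the beaker alone.

Things in the scene. Friction and masses are not known exactly. Their poses are not given: they have to be found in the camera images.
- jig_plate: Fixed polished plate of the sloping jig; position and yaw vary. Origin: the locating corner on its upper face, where the inner faces of the two dark fences (10 mm high) meet at x = 0 and y = 0; 28 mm above the bench. x: uphill, away from the robot (plate 165 mm); y: uphill, to the robot's left (262 mm); z: the plate's normal. Tilted 12 degrees up along x, 10 along y; slippery (friction 0.07).
- tile_c (a point): Loose blue tile, 60 (its x) x 150 (its y) x 16 mm, 0.25 kg; the point is its centre. Four square through pockets, 30 x 30 mm, in a row on its centre line at y = -52.5, -17.5, 17.5, 52.5 mm. The same turned end for end or upside down. Home in the corner, long side on the x = 0 fence, end on the y = 0 fence, its centre is at x = 30, y = 75, z = 8 mm of jig_plate.
- keeper (a joint): Red keeper, a block 44 mm (x) by 18 mm (y), 14 mm high, that slides along the plate's y. 0 m = drawn back uphill; grows as it moves down towards the corner; stop at 0.058; it meets the end of a tile that is home at 0.055. Takes about 2 N to slide and stays where it is left. Starts at 0.024 to 0.045, too far down to load.
- keeper_knob (a point): Point on the axis of the keeper's upright black knob (diameter 16 mm, from 13 to 45 mm above the plate, along its normal), 30 mm above the plate: x = 30, y = 214 mm - joint value in jig_plate.
- inlay_1_c (a point): Stone inlay, terracotta red, a 26 mm cube, 45 g, loose on the bench, may be absent. The point is its centre. Any face may be up and any pocket will do; seated in a pocket of the tile on the jig it stands on the jig's plate, its centre 13 mm above the plate, and shows 10 mm above the tile.
- inlay_2_c (a point): Stone inlay, ochre yellow, a 26 mm cube, 45 g, loose on the bench, may be absent. The point is its centre. Any face may be up and any pocket will do; seated in a pocket of the tile on the jig it stands on the jig's plate, its centre 13 mm above the plate, and shows 10 mm above the tile.
- inlay_3_c (a point): Stone inlay, terracotta red, a 26 mm cube, 45 g, loose on the bench, may be absent. The point is its centre. Any face may be up and any pocket will do; seated in a pocket of the tile on the jig it stands on the jig's plate, its centre 13 mm above the plate, and shows 10 mm above the tile.
- inlay_4_c (a point): Stone inlay, ochre yellow, a 26 mm cube, 45 g, loose on the bench, may be absent. The point is its centre. Any face may be up and any pocket will do; seated in a pocket of the tile on the jig it stands on the jig's plate, its centre 13 mm above the plate, and shows 10 mm above the tile.
- rubbing_block: Bystander: grey carborundum rubbing block, 66 x 79 x 30 mm, origin under its centre. Leave alone.
- tape_measure: Bystander: yellow tape measure, 55 x 85 x 62 mm, origin under its centre. Leave alone.
- beaker: Bystander: brown plastic beaker, 72 mm wide, 98 mm high, origin under its centre. Leave alone.

How it is judged:
By the outcome, as a careful person would: the job done as asked, in the order asked, and still so for the second after the job is handed in, with the robot touching nothing.
Of inlay_1, inlay_2, inlay_3, inlay_4 only 2 to 4 are there at a start; the rules pass over those that are not, and their reading is None.
At some moment in a run one of inlay_1, inlay_2, inlay_3, inlay_4 may be knocked a few centimetres aside while the robot is not near it.
Once in a run the grip may slacken for a moment while it holds something.
It also fails if it takes over 210 s, if anything falls off the work surface, if the arm or the gripper's body presses on something with over 40 N, if the wrist force passes 120 N, or if a joint passes its speed limit or range.

ROBOT

A 7-joint arm with a two-finger parallel gripper is mounted at the origin on a cart in front of the work surface, level with it; the furniture and walls round the work are solid. World frame = base frame: x ahead of the robot, y to its left, z up, the work surface at z = 0. Lengths are in m, angles in rad, forces in N, time in s.
With the tool pointing down it reaches from about 0.4 to 0.85 m from the base axis. Payload 10.4 kg.
Tool frame: the origin (TCP) lies midway between the tips of the shut fingers; the grasp point (between the pads) lies 19 mm behind it; z points along the fingers, x is the direction in which the jaws open and shut, and the axes are right-handed (so a half turn about z gives the same grasp; the last joint's range is limited). The gripper opens to 85 mm and grips with 20 to 120 N. Pads are 22 mm wide; open, the fingers measure 114 mm over their backs; the gripper's body (76 mm by 85 mm) begins 54 mm behind the grasp point. The pads swing forward as they close: fully open they stand 13 mm farther back than shut.
Start: joints at [-1.152, 0.332, -0.065, 1.46, 0.022, 1.35, -0.088], TCP at [0.267, 0.565, 0.231] pointing down, gripper open.
Joint ranges: [-2.6, 2.6], [-0.5, 2.12], [-1.47, 1.34], [0.16, 2.42], [-1.27, 4.41], [0.06, 2.06], [-2.6, 2.6]. Speed limits (rad/s): [2.22, 2.22, 2.79, 2.79, 3.14, 3.14, 3.14].

INTERFACE

Orientations are given as a unit quaternion [x, y, z, w].
In Python, from workcell import manip, cams gives the robot as it stands.
- The arm moves only by the tool move_arm, never from a script. Its argument "moves" is a list of rows, each a list of 7 numbers: the turn, a rotation vector about the tool's x, y, z in degrees, then the shift along the tool's x, y, z in m, then the finger opening in m, from 0 to 0.0854. A call has 1 to 10 rows; each row is the pose to reach, as a shift and turn from the pose commanded when the call began, along the tool's axes at that moment; what a row does not reach only later rows make up. A row lasts 1/10 s, in which the tool goes at most 50 mm and 8.59 degrees, less where a joint would pass 70% of its speed; a pose out of reach is approached as far as the arm can. A call with a gripper value outside its range is refused whole. The fingers move at their own pace and stop on an object; "grip_force" is the grip in N (left out, the last holds). Time passes only in rows, so rows that repeat a pose let the fingers close. It gives the time, the measured TCP pose, the force and the opening at its end, in the units of the state.
- manip.get_obs(): the state, without advancing time (a new reading comes with each control period).
- cams.camera(name): name is "scene" or "top" or "wrist"; returns the picture (420x560x3 uint8, red, green, blue); there is no depth.
- cams.camera_params(name): a dict with "fx", "fy", "cx", "cy" (pixels), "xyz" and "rotation" of the camera in the world. Camera axes: x right, y up, looking along -z (the intrinsics and any distortion apply to the point x, -y, -z); pixel columns grow to the right and rows downward; lengths in m; the calibration is good to about 2 mm. A picture is of the moment at which its call begins: read the wrist's pose just before it. camera_params takes no time and is no camera call; for the wrist camera it gives the pose at the moment of the call.
- manip.hand_in(): hands the job in, once; it reports no verdict.
The state is a dict: "clock": time; "joint_pos": joint angles; "joint_velocities": joint speeds; "tau": joint torques, N m; "position": TCP position; "ee_rot": TCP orientation; "ft_force": force on the tool from outside, world axes, zero at the start; "torque": the same for the moment, N m; "grip_width": opening from 0.0 (shut) to 1.0 (fully open).
Only numpy, scipy, OpenCV 4.12 (cv2) and the standard library are available. Lean on these libraries where they do the work, as an engineer would, in place of code of your own. Each camera call takes 0.05 s, during which the arm holds its last target. There are 200 camera calls.

## Working session

There is one attempt and no reset: what is moved stays moved. The work goes in short steps, Python scripts to look and compute and a tool call to move; the robot and the scene stay as the last step left them, time stands still between calls to the robot, and variables do not carry over. Pictures are saved under pics/ and viewed, about 12 in all and at most 16, crops included, and the job is handed in when it is done.

Besides the shell and the picture viewer there is one more tool, called after "Request:" as name(argument=value, ...) on one line, values as JSON. move_arm: Moves the arm, as the interface text tells. Its arguments: {"type":"object","properties":{"moves":{"type":"array","items":{"type":"array","items":{"type":"number"}}},"grip_force":{"type":"number"}},"required":["moves"]}

```bash
mkdir -p pics; ls
python3 - <<'E'
from workcell import manip, cams
import cv2,numpy as np
o=manip.get_obs();print({k:np.round(v,3) for k,v in o.items()})
for n in ["scene","top"]:
    im=cams.camera(n);cv2.imwrite(f"pics/{n}0.png",im[:,:,::-1]);p=cams.camera_params(n);print(n,{k:np.round(v,4).tolist() for k,v in p.items()})
p=cams.camera_params("wrist");print({k:np.round(v,4).tolist() for k,v in p.items()})
E
```

```text
pics
{'clock': np.float64(0.0), 'joint_pos': array([-1.152,  0.333, -0.065,  1.461,  0.022,  1.35 , -0.088]), 'joint_velocities': array([-0.001, -0.   , -0.   ,  0.001, -0.   , -0.002, -0.002]), 'tau': array([ 0.0000e+00, -6.2545e+01,  4.9000e-02, -3.9160e+01,  1.6000e-02,
        1.0000e-02,  0.0000e+00]), 'position': array([0.267, 0.565, 0.231]), 'ee_rot': array([ 0.845,  0.535, -0.001,  0.   ]), 'ft_force': array([-0.696, -1.335,  0.292]), 'torque': array([-0.018,  0.029, -0.007]), 'grip_width': np.float64(1.001)}
scene {'fx': 393.7452, 'fy': 393.7452, 'cx': 281.3974, 'cy': 206.0841, 'xyz': [-0.1625, -0.5734, 1.1513], 'rotation': [0.2997, -0.1571, -0.446, 0.8286]}
top {'fx': 412.3684, 'fy': 412.3684, 'cx': 282.8081, 'cy': 210.7327, 'xyz': [0.3325, -0.0837, 1.3857], 'rotation': [0.0573, -0.0624, -0.6978, 0.7112]}
{'fx': 353.1987, 'fy': 353.1987, 'cx': 285.0262, 'cy': 209.6877, 'xyz': [0.2038, 0.5955, 0.373], 'rotation': [-0.1197, -0.0751, 0.5296, 0.8364]}
```

View pics/top0.png

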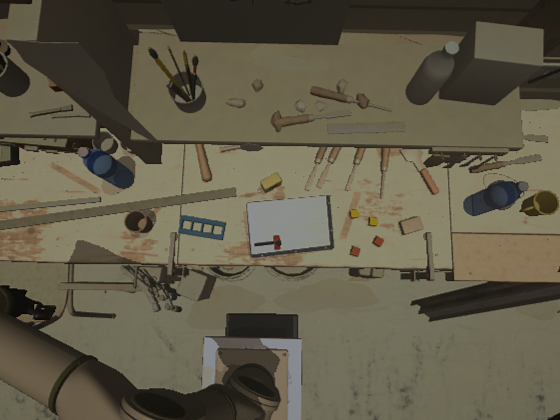

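View pics/scene0.png

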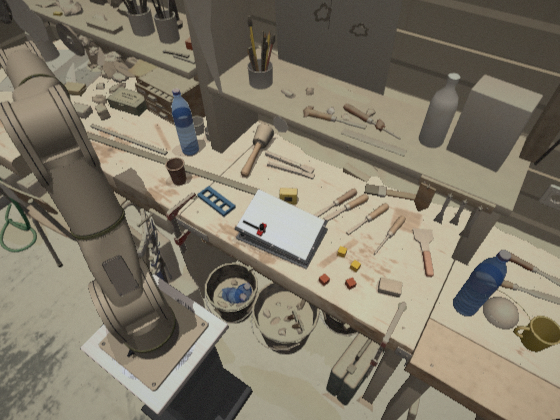

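```bash
cat > h.py <<'E'
from workcell import manip, cams
import cv2,numpy as np
from scipy.spatial.transform import Rotation as R
np.set_printoptions(precision=4,suppress=True)
def grab(n,save=None):
    p=cams.camera_params(n); im=cams.camera(n)
    if save: cv2.imwrite(f"pics/{save}.png",im[:,:,::-1])
    return im,p
def ray(p,uv):
    d=np.array([(uv[0]-p['cx'])/p['fx'],-(uv[1]-p['cy'])/p['fy'],-1.])
    return np.array(p['xyz']),R.from_quat(p['rotation']).apply(d)
def onz(p,uv,z):
    o,d=ray(p,uv); return o+d*(z-o[2])/d[2]
def onplane(p,uv,pt,n):
    o,d=ray(p,uv); return o+d*(np.dot(pt-o,n)/np.dot(d,n))
def proj(p,X):
    c=R.from_quat(p['rotation']).inv().apply(np.atleast_2d(X)-np.array(p['xyz']))
    return np.c_[p['cx']-p['fx']*c[:,0]/c[:,2],p['cy']+p['fy']*c[:,1]/c[:,2]]
def tri(views):
    A=np.zeros((3,3));b=np.zeros(3)
    for p,uv in views:
        o,d=ray(p,uv);d/=np.linalg.norm(d);M=np.eye(3)-np.outer(d,d);A+=M;b+=M@o
    return np.linalg.solve(A,b)
def masks(im):
    h=cv2.cvtColor(im,cv2.COLOR_RGB2HSV)
    return dict(blue=cv2.inRange(h,(98,110,40),(120,255,255)),yel=cv2.inRange(h,(20,150,90),(32,255,255)),red=cv2.inRange(h,(0,150,60),(12,255,255))|cv2.inRange(h,(174,150,60),(180,255,255)))
def blobs(m,lo=15,hi=1e6):
    n,l,s,c=cv2.connectedComponentsWithStats(m)
    return [(c[i],s[i,4],s[i,:4]) for i in range(1,n) if lo<=s[i,4]<=hi]
def jigR(yaw): return R.from_euler('z',yaw,degrees=True)*R.from_euler('y',-12,degrees=True)*R.from_euler('x',10,degrees=True)
def togo(Rt,pos):
    """turn (deg rotvec) and shift in current tool frame to reach world pose"""
    o=manip.get_obs();Rc=R.from_quat(o['ee_rot'])
    return (Rc.inv()*Rt).as_rotvec(degrees=True),Rc.inv().apply(np.array(pos)-o['position'])
def toolR(z,x):
    """tool orientation: z axis along z, x as near x as can be; picks half turn nearest present"""
    z=np.array(z,float);z/=np.linalg.norm(z);x=np.array(x,float);x-=z*(x@z);x/=np.linalg.norm(x)
    c=[R.from_matrix(np.c_[s*x,np.cross(z,s*x),z]) for s in (1,-1)]
    Rc=R.from_quat(manip.get_obs()['ee_rot'])
    return min(c,key=lambda q:(Rc.inv()*q).magnitude())
E
python3 - <<'E'
from h import *
for n in ["scene","top"]:
    im,p=grab(n)
    for k,m in masks(im).items():
        for c,a,s in blobs(m):
            X=onz(p,c,.013)
            if .35<X[0]<.8 and abs(X[1])<.6: print(n,k,c,a,s,X)
p=cams.camera_params("top")
for uv,z in [((332,248),.03),((327,195),.06),((247,201),.107),((251,255),.07),((139,222),.09),((271,182),.06),((411,225),.03)]: print(uv,onz(p,uv,z))
E
```

```text
scene yel [341.7143 250.3673] 49 [338 247   9   9] [ 0.5658 -0.3286  0.013 ]
scene yel [354.873 265.127] 63 [350 261  11  10] [ 0.5381 -0.3927  0.013 ]
scene red [259.1111 232.5556] 18 [257 230   6   6] [ 0.4714 -0.0482  0.013 ]
scene red [323.4091 279.0909] 66 [319 274  10  11] [ 0.435  -0.3312  0.013 ]
scene red [350.0429 282.9571] 70 [346 278  10  11] [ 0.47   -0.4098  0.013 ]
top blue [ 93.4108 158.8865] 185 [ 84 151  23  23] [0.7356 0.5627 0.013 ]
top yel [354.1356 213.0169] 59 [350 209   9   9] [ 0.5646 -0.3326  0.013 ]
top yel [372.9464 220.7857] 56 [369 217   9   9] [ 0.5393 -0.3958  0.013 ]
top red [275.9048 237.619 ] 21 [274 236   5   5] [ 0.4762 -0.0701  0.013 ]
top red [378.3636 241.0182] 55 [374 237  10   9] [ 0.4713 -0.4127  0.013 ]
top red [276.875 246.875] 16 [275 245   5   4] [ 0.4453 -0.074   0.013 ]
top red [355.125 251.125] 56 [351 247   9   9] [ 0.4361 -0.3345  0.013 ]
(332, 248) [ 0.4437 -0.2554  0.03  ]
(327, 195) [ 0.615  -0.2354  0.06  ]
(247, 201) [0.5805 0.0226 0.107 ]
(251, 255) [0.4133 0.0073 0.07  ]
(139, 222) [0.5094 0.3632 0.09  ]
(271, 182) [ 0.6551 -0.0505  0.06  ]
(411, 225) [ 0.5251 -0.5184  0.03  ]
```

Run:
```python
from h import *
J=jigR(6.6);O=np.array([.445,-.25,.028])
Rt=toolR(-J.apply([0,0,1]),J.apply([0,1,0]))
print(togo(Rt,O+J.apply([.07,.14,.22])))
```

```text
(array([ -8.9024,  13.0919, -32.7575]), array([-0.5663,  0.4721, -0.047 ]))
```

Request:
move_arm(moves=[[0,0,0,0,0.1,-0.05,0.085],[0,0,0,0,0.2,-0.05,0.085],[-9,13,-33,-0.566,0.472,-0.047,0.085],[-9,13,-33,-0.566,0.472,-0.047,0.085],[-9,13,-33,-0.566,0.472,-0.047,0.085],[-9,13,-33,-0.566,0.472,-0.047,0.085],[-9,13,-33,-0.566,0.472,-0.047,0.085],[-9,13,-33,-0.566,0.472,-0.047,0.085],[-9,13,-33,-0.566,0.472,-0.047,0.085],[-9,13,-33,-0.566,0.472,-0.047,0.085]])

```text
clock: 1.2
position: [0.4102, 0.1301, 0.2719]
ee_rot: [0.651, 0.747, 0.136, 0.005]
ft_force: [1.4, -0.0, 1.6]
grip_width: 0.994
```

Run:
```python
from h import *
J=jigR(6.6);O=np.array([.445,-.25,.028])
Rt=toolR(-J.apply([0,0,1]),J.apply([0,1,0]))
print(togo(Rt,O+J.apply([.07,.14,.22])),manip.get_obs()['position'])
```

```text
(array([ 0.1033, -0.0045,  0.2475]), array([-0.277 ,  0.0093, -0.0532])) [0.4102 0.1301 0.2719]
```

Request:
move_arm(moves=[[0,0,0,-0.277,0.009,-0.053,0.085],[0,0,0,-0.277,0.009,-0.053,0.085],[0,0,0,-0.277,0.009,-0.053,0.085],[0,0,0,-0.277,0.009,-0.053,0.085],[0,0,0,-0.277,0.009,-0.053,0.085],[0,0,0,-0.277,0.009,-0.053,0.085],[0,0,0,-0.277,0.009,-0.053,0.085],[0,0,0,-0.277,0.009,-0.053,0.085],[0,0,0,-0.277,0.009,-0.053,0.085],[0,0,0,-0.277,0.009,-0.053,0.085]])

```text
clock: 2.2
position: [0.4518, -0.1457, 0.278]
ee_rot: [0.65, 0.748, 0.136, 0.005]
ft_force: [-0.0, 0.1, 0.3]
grip_width: 0.99
```

Run:
```python
from h import *
print(manip.get_obs()['position'])
im,p=grab("wrist","w1");print(p['xyz'])
```

```text
[ 0.4518 -0.1457  0.278 ]
[ 0.3573 -0.1817  0.4003]
```

View pics/w1.png

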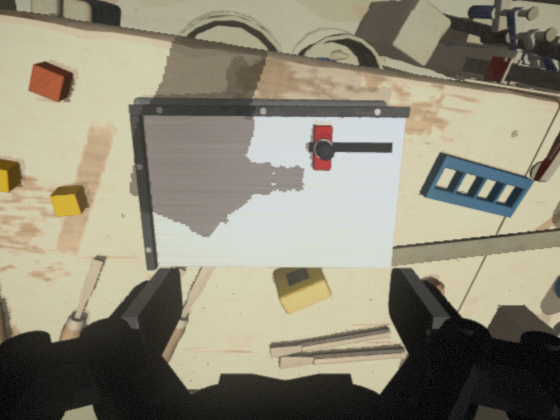

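Run:
```python
from h import *
from scipy.optimize import least_squares
p=cams.camera_params("wrist")
im=cv2.imread("pics/w1.png");g=cv2.cvtColor(im,cv2.COLOR_BGR2GRAY).astype(int)
for u in (180,280,300,370,395): print('col',u,'top',g[98:124,u],'bot',g[260:274,u])
for v in (130,170,230,250): print('row',v,'L',g[v,130:165],'R',g[v,385:412])
```

```text
col 180 top [ 72  67  66  65  62  69  68  58  59  57  57  61  58  59  58  56  62  85
 118 128 129 128 131 135 133 131] bot [212 213 211 211 212 207 161 114 103 155 178 166 154 147]
col 280 top [146 105  93  99 102 108 107  84  74  79  83  84  81  86  91  87  88  94
 146 202 215 215 217 218 217 216] bot [216 216 217 217 216 213 207 162 115  98  95  97  99  98]
col 300 top [174 127  91  98 106 110 109 101  83  80  80  83  83  83  83  81  86  85
 115 192 214 216 215 217 216 215] bot [216 216 219 215 215 212 209 156  98  77  75  75  76  74]
col 370 top [179 175 123  95 102 104 109 103  85  80  82  85  87  89  92  92  92  92
  97 162 204 213 214 215 216 216] bot [218 219 217 216 216 219 216 210 206 203 205 205 207 202]
col 395 top [197 200 202 208 205 199 193 174 134  97  89  93  93  95  91  94  92  95
  88 123 197 212 214 215 217 214] bot [148 146 146 142 146 141 184 162  96  55  47  46  46  43]
row 130 L [180 132  88  81  74  65  66  64  65  62  61  55  56  62  92 112 122 134
 135 132 132 131 135 129 129 133 131 132 131 130 131 129 130 130 131] R [217 216 218 216 215 216 216 216 217 217
[... 168 characters left out ...]
34 134 136 133 134 133 134 134 135 133 134 133 136 134] R [218 216 218 219 217 219 218 216 218 216 219 218 218 219 216 208 201 205
 203 205 205 203 202 204 204 202 202]
row 230 L [205 204 206 206 204 205 206 205 202 205 207 196 155  97  91  86  89  92
  90  89  88  80  63  79 144 195 208 211 213 212 211 213 212 215 213] R [218 217 219 218 218 219 218 220 214 205 200 204 204 202 203 203 204 202
 206 206 204 204 204 205 204 205 203]
row 250 L [204 201 204 202 202 202 203 204 201 200 199 202 204 199 161 123 154 171
 172 172 153 122  90  79  66  85 159 208 210 215 214 214 215 214 212] R [215 217 218 215 216 217 212 185 153 148 149 149 149 150 147 148 148 151
 151 150 150 148 146 149 150 148 149]
```

```bash
cat >> h.py <<'E'
def jigc(p,uv,O,J,h=0.):
    """jig coordinates of pixel's ray at height h above plate"""
    n=J.apply([0,0,1]);return J.inv().apply(onplane(p,uv,O+n*h,n)-O)
E
python3 - <<'E'
from h import *
from scipy.optimize import least_squares
p=cams.camera_params("wrist")
T=[(180,115.4),(280,116),(300,116.4),(370,116.8),(395,117.3)];L=[(144.1,130),(148.3,170),(153.9,230),(155.7,250)]
B=[(180,266),(280,267.1),(300,267.1)];Rr=[(404,130),(399.9,170),(393.7,230),(392,250)]
def f(q,full=False):
    O=np.array([q[0],q[1],q[3] if len(q)>3 else .028]);J=jigR(q[2])
    c=lambda s:np.array([jigc(p,uv,O,J) for uv in s])
    return np.r_[c(T)[:,0],c(L)[:,1],c(B)[:,0]-.165,c(Rr)[:,1]-.262]*1000
for q0 in ([.445,-.25,6],[.445,-.25,6,.028]):
    r=least_squares(f,q0);print(r.x,r.fun)
q=least_squares(f,[.445,-.25,6]).x;O=np.array([q[0],q[1],.028]);J=jigR(q[2])
im=cv2.imread("pics/w1.png")[:,:,::-1];
for c,a,s in blobs(masks(im)['red']): print('red',c,a,s,[jigc(p,(s[0]+i*s[2],s[1]+j*s[3]),O,J,.014) for i in(0,1) for j in (0,1)] if a<1200 else '')
print(jigc(p,(324,150),O,J,.045))
for c,a,s in blobs(masks(im)['blue'],300): print('blue',c,a,onz(p,c,.016))
E
```

```text
[ 0.4532 -0.2478  6.3031] [ 0.6734  0.1773  0.3475 -0.0195  0.1933  0.2365  0.5034  0.1748 -0.0161
 -0.6093 -0.4269 -0.6611 -0.3748 -0.3666 -0.4076 -0.0154]
[ 0.4537 -0.2477  6.3324  0.027 ] [ 0.487   0.0383  0.2187 -0.1151  0.1105 -0.0671  0.1792 -0.1852 -0.3891
 -0.3265 -0.094  -0.3189  0.0638  0.0532 -0.0186  0.3638]
red [47.3747 80.9089] 966 [30 63 40 38] [array([-0.0448, -0.0931,  0.014 ]), array([-0.0113, -0.0994,  0.014 ]), array([-0.0452, -0.0563,  0.014 ]), array([-0.0117, -0.0617,  0.014 ])]
red [322.8352 132.3125] 176 [315 127  16  13] [array([0.0097, 0.1708, 0.014 ]), array([0.0221, 0.1712, 0.014 ]), array([0.0096, 0.1862, 0.014 ]), array([0.0219, 0.1868, 0.014 ])]
red [321.2891 163.8047] 128 [315 157  15  12] [array([0.0386, 0.1718, 0.014 ]), array([0.0506, 0.1722, 0.014 ]), array([0.0385, 0.1866, 0.014 ]), array([0.0504, 0.1872, 0.014 ])]
[0.0281 0.1769 0.045 ]
```

```bash
cat >> h.py <<'E'
O=np.array([.4532,-.2478,.028]);J=jigR(6.3);N=J.apply([0,0,1])
def W(x,y,z): return O+J.apply(np.array([x,y,z])/1000)
def JX(): o=manip.get_obs();return J.inv().apply(o['position']-O)*1000
E
python3 - <<'E'
from h import *
o=manip.get_obs();print(o['joint_pos'])
for s in (1,-1):
    x=J.apply([s,0,0]);z=-N
    Rt=R.from_matrix(np.c_[x,np.cross(z,x),z]);print(s,togo(Rt,W(30,179,100)))
E
```

```text
[-0.6366 -0.2532  0.9065  1.8947 -0.0432  1.2757  1.9873]
1 (array([-0.0352, -0.0388, 90.6361]), array([ 0.0372, -0.0311,  0.1213]))
-1 (array([  0.0387,  -0.0351, -89.3639]), array([ 0.0372, -0.0311,  0.1213]))
```

Request:
move_arm(moves=[[0,0,-9,0.004,-0.003,0,0.085],[0,0,-18,0.008,-0.006,0,0.085],[0,0,-27,0.012,-0.01,0,0.085],[0,0,-36,0.016,-0.014,0,0.085],[0,0,-45,0.02,-0.018,0,0.085],[0,0,-54,0.024,-0.02,0,0.085],[0,0,-63,0.028,-0.023,0,0.085],[0,0,-72,0.032,-0.026,0,0.085],[0,0,-81,0.037,-0.031,0.03,0.085],[0,0,-89.4,0.037,-0.031,0.06,0.085]])

```text
clock: 3.25
position: [0.4488, -0.0374, 0.2161]
ee_rot: [0.088, 0.992, 0.035, 0.086]
ft_force: [0.8, -1.3, 0.4]
grip_width: 0.993
```

Run:
```python
from h import *
o=manip.get_obs();print(o['joint_pos'],JX())
x=J.apply([-1,0,0]);z=-N
Rt=R.from_matrix(np.c_[x,np.cross(z,x),z]);print(togo(Rt,W(30,179,80)))
im,p=grab("wrist","w2");print(proj(p,[W(30,179,45),W(30,179,30)]))
```

```text
[-1.1445 -0.4996  0.9255  2.0873  0.4116  1.2007  2.6023] [ 57.4344 237.7089 141.0005]
(array([ -8.1485,  -0.3354, -16.7146]), array([ 0.0103, -0.0549,  0.0693]))
[[301.989  138.0784]
 [301.3209 139.2906]]
```

View pics/w2.png

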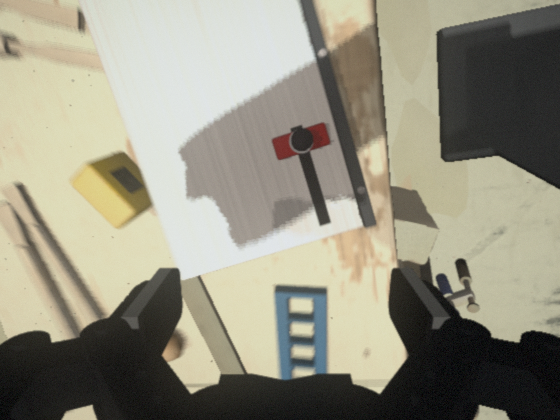

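Request:
move_arm(moves=[[-1,0,9,0,0,-0.02,0.085],[-2,0,18,0,0,-0.04,0.085],[-3,0,27,0,0,-0.04,0.085],[-4,0,36,0,0,-0.04,0.085],[-4,0,45,0,0,-0.04,0.085],[-4,0,53,0,0,-0.04,0.085],[-4,0,62,0,0,-0.04,0.085],[-4,0,70,0,0,-0.04,0.085],[-4,0,78,0,0,-0.04,0.085],[-4,0,86,0,0,-0.04,0.085]])

```text
clock: 4.3
position: [0.4414, -0.0411, 0.2561]
ee_rot: [0.74, 0.661, 0.116, 0.04]
ft_force: [0.3, -0.2, -0.5]
grip_width: 0.995
```

```bash
cat >> h.py <<'E'
def RJ(s=1):
    x=J.apply([s,0,0]);z=-N;return R.from_matrix(np.c_[x,np.cross(z,x),z])
E
python3 - <<'E'
from h import *
o=manip.get_obs();print(o['joint_pos'],JX())
print(togo(RJ(),W(30,179,80)))
E
```

```text
[-0.7051 -0.3909  0.6178  2.0606  0.1647  1.1703  1.315 ] [ 58.1656 241.9552 181.5928]
(array([ 6.1954,  2.7893, 76.9181]), array([-0.0575, -0.0185,  0.1069]))
```

Request:
move_arm(moves=[[1,0.3,9,-0.006,-0.002,0.006,0.085],[1.5,0.6,18,-0.012,-0.004,0.012,0.085],[2.2,1,26,-0.018,-0.006,0.02,0.085],[3,1.3,34,-0.024,-0.008,0.028,0.085],[4,1.6,43,-0.03,-0.01,0.036,0.085],[4.5,2,52,-0.04,-0.013,0.045,0.085],[5,2.2,60,-0.046,-0.015,0.055,0.085],[5.5,2.5,68,-0.052,-0.017,0.065,0.085],[6.2,2.8,76.9,-0.0575,-0.0185,0.075,0.085],[6.2,2.8,76.9,-0.0575,-0.0185,0.1,0.085]])

```text
clock: 5.3
position: [0.4416, -0.0878, 0.1492]
ee_rot: [0.989, 0.063, 0.101, -0.092]
ft_force: [0.9, 0.2, 0.1]
grip_width: 0.996
```

Run:
```python
from h import *
o=manip.get_obs();print(o['joint_pos'],JX())
print(togo(RJ(),W(30,179,18)))
im,p=grab("wrist","w3");print(proj(p,[W(30,179,45),W(30,179,30)]))
```

```text
[-0.4883 -0.1449  0.731   2.1474 -0.1705  0.9715  0.4588] [ 31.1198 178.2795  87.7081]
(array([-0.0058, -0.1606, -0.0294]), array([-0.0013, -0.0007,  0.0697]))
[[281.3529 238.2611]
 [281.5253 229.3244]]
```

View pics/w3.png

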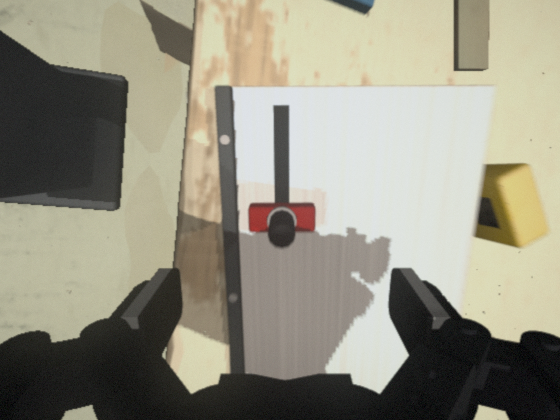

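Request:
move_arm(moves=[[0,0,0,-0.001,-0.002,0.03,0.085],[0,0,0,-0.001,-0.002,0.06,0.085],[0,0,0,-0.001,-0.002,0.07,0.085],[0,0,0,-0.001,-0.002,0.07,0.05],[0,0,0,-0.001,-0.002,0.07,0],[0,0,0,-0.001,-0.002,0.07,0],[0,0,0,-0.001,-0.002,0.07,0],[0,0,0,-0.001,-0.002,0.07,0],[0,0,0,-0.001,-0.002,0.07,0],[0,0,0,-0.001,-0.002,0.07,0]], grip_force=30)

```text
clock: 6.35
position: [0.4523, -0.0715, 0.0815]
ee_rot: [0.989, 0.067, 0.099, -0.092]
ft_force: [-5.9, -1.2, 9.2]
grip_width: 0.175
```

Run:
```python
from h import *
print(JX(),manip.get_obs()['grip_width'],manip.get_obs()['ft_force'])
print(togo(RJ(),W(30,216,18)))
```

```text
[ 29.1588 181.0744  17.3529] 0.17533289039248198 [-5.8919 -1.1852  9.216 ]
(array([-0.0275,  0.0299,  0.3503]), array([ 0.0011, -0.0349, -0.0006]))
```

Request:
move_arm(moves=[[0,0,0,0,-0.007,0,0],[0,0,0,0,-0.014,0,0],[0,0,0,0,-0.021,0,0],[0,0,0,0,-0.028,0,0],[0,0,0,0,-0.032,0,0],[0,0,0,0,-0.034,0,0],[0,0,0,0,-0.036,0,0],[0,0,0,0,-0.036,0,0]])

```text
clock: 7.15
position: [0.447, -0.0368, 0.0876]
ee_rot: [0.989, 0.066, 0.099, -0.092]
ft_force: [-3.8, -3.6, 7.0]
grip_width: 0.177
```

Run:
```python
from h import *
print(JX(),J.inv().apply(manip.get_obs()['ft_force']))
im,p=grab("wrist")
for c,a,s in blobs(masks(im)['red'],100): print(c,a,s,[jigc(p,(s[0]+s[2]/2,s[1]+j*s[3]),O,J,.014)*1000 for j in(0,1)])
```

```text
[ 29.0469 216.6958  17.3694] [-2.6724 -1.8     8.1556]
```

Request:
move_arm(moves=[[0,0,0,0,-0.001,0,0],[0,0,0,0,-0.002,0,0],[0,0,0,0,-0.003,0,0],[0,0,0,0,-0.004,0,0],[0,0,0,0,-0.004,0,0]])

```text
clock: 7.7
position: [0.4469, -0.0365, 0.0877]
ee_rot: [0.989, 0.065, 0.1, -0.089]
ft_force: [1.4, -19.2, -5.1]
grip_width: 0.175
```

Run:
```python
from h import *
print(JX(),J.inv().apply(manip.get_obs()['ft_force']))
```

```text
[ 29.0016 217.0249  17.4352] [ -1.7496 -19.7726  -1.3972]
```

Request:
move_arm(moves=[[0,0,0,0,0.003,0,0],[0,0,0,0,0.003,0,0.085],[0,0,0,0,0.003,0,0.085],[0,0,0,0,0.003,0,0.085],[0,0,0,0,0.003,0,0.085],[0,0,0,0,0.003,-0.04,0.085],[0,0,0,0,0.003,-0.08,0.085],[0,0,0,0,0.003,-0.12,0.085],[0,0,0,0,0.003,-0.13,0.085]])

```text
clock: 8.6
position: [0.4241, -0.0616, 0.2165]
ee_rot: [0.988, 0.066, 0.102, -0.092]
ft_force: [0.6, 0.2, -0.2]
grip_width: 0.997
```

Run:
```python
from h import *
im=cv2.imread("pics/top0.png")[:,:,::-1];h=cv2.cvtColor(np.ascontiguousarray(im),cv2.COLOR_RGB2HSV)
print(h[220:236:3,180:226:4].tolist()[1][:6])
m=cv2.inRange(h,(95,90,30),(125,255,255));p=cams.camera_params("top")
for c,a,s in blobs(m,60):
    print(c,a,s,onz(p,c,.016))
im=cv2.imread("pics/w1.png")[:,:,::-1];h=cv2.cvtColor(np.ascontiguousarray(im),cv2.COLOR_RGB2HSV);print(h[165,430],h[200,480])
im,p=grab("wrist")
K=np.ascontiguousarray
print(JX(),proj(p,[W(30,214,45)]))
m=masks(im)['red']
for c,a,s in blobs(m,100): print(c,a,s,[jigc(p,(s[0]+s[2]/2,s[1]+j*s[3]),O,J,.014)*1000 for j in(0,1)])
```

```text
[[101, 78, 78], [27, 54, 141], [27, 56, 140], [101, 97, 66], [25, 62, 135], [26, 58, 131]]
[ 93.1696 158.817 ] 224 [ 83 150  26  24] [0.735  0.5622 0.016 ]
[510.2263 193.635 ] 137 [504 184  12  21] [ 0.6417 -0.866   0.016 ]
[201.7173 227.5228] 329 [179 216  46  24] [0.5049 0.1784 0.016 ]
[ 25  46 211] [101 104 110]
[ 30.8306 217.8828 150.0202] [[281.8284 213.2173]]
[263.1032 200.8214] 252 [256 192  18  19] [array([ 16.2453, 222.5257,  14.    ]), array([ 16.087 , 206.4757,  14.    ])]
[300.0349 201.4236] 229 [292 192  15  19] [array([ 44.2   , 222.6555,  14.    ]), array([ 44.4805, 206.5983,  14.    ])]
```

Run:
```python
from h import *
a=np.radians(-8)
print(togo(toolR([0,0,-1],[np.cos(a),np.sin(a),0]),[.505,.11,.20]))
```

```text
(array([-11.4194, -10.9838,  15.5932]), array([ 0.0943, -0.1521,  0.0642]))
```

Request:
move_arm(moves=[[-3,-3,4,0.02,-0.04,0,0.085],[-6,-6,8,0.04,-0.08,0.01,0.085],[-9,-9,12,0.07,-0.11,0.03,0.085],[-11.4,-11,15.6,0.0943,-0.152,0.064,0.085],[-11.4,-11,15.6,0.0943,-0.152,0.064,0.085],[-11.4,-11,15.6,0.0943,-0.152,0.064,0.085]])

```text
clock: 9.25
position: [0.5026, 0.1125, 0.1926]
ee_rot: [0.998, -0.067, -0.005, 0.002]
ft_force: [-0.1, -0.8, 0.5]
grip_width: 0.996
```

Run:
```python
from h import *
o=manip.get_obs();print(o['position'],o['joint_pos'])
im,p=grab("wrist","w4")
h=cv2.cvtColor(im,cv2.COLOR_RGB2HSV);m=cv2.inRange(h,(95,90,30),(125,255,255))
m=cv2.morphologyEx(m,cv2.MORPH_OPEN,np.ones((3,3)))
for c,a,s in blobs(m,800): print(c,a,s)
cs=max(cv2.findContours(m,cv2.RETR_CCOMP,cv2.CHAIN_APPROX_NONE)[0],key=cv2.contourArea)
pts=np.array([onz(p,u[0],.016)[:2] for u in cs],np.float32)
r=cv2.minAreaRect(pts);print(r,cv2.boxPoints(r))
```

```text
[0.5026 0.1125 0.1926] [-0.6387  0.12    0.3571  1.8106 -0.0439  1.2301 -0.4034]
((0.5370966196060181, 0.2359340339899063), (0.026998750865459442, 0.011015175841748714), 77.29195404052734) [[0.5288 0.224 ]
 [0.5395 0.2216]
 [0.5454 0.2479]
 [0.5347 0.2503]]
```

View pics/w4.png

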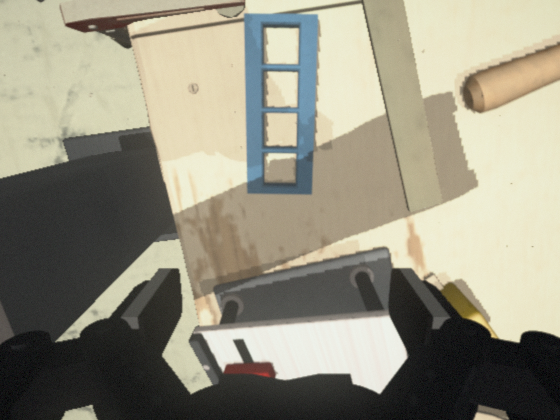

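```bash
cat >> h.py <<'E'
def tile(im,p,z=.016,pl=None):
    i=im.astype(int);m=((i[...,2]>i[...,0]*1.35)&(i[...,2]>50)).astype(np.uint8)*255
    m=cv2.morphologyEx(m,cv2.MORPH_OPEN,np.ones((3,3)))
    cs=max(cv2.findContours(m,cv2.RETR_EXTERNAL,cv2.CHAIN_APPROX_NONE)[0],key=cv2.contourArea)
    f=pl or (lambda u:onz(p,u,z)[:2])
    r=cv2.minAreaRect(np.array([f(u[0]) for u in cs],np.float32));return r,cv2.boxPoints(r),cv2.boundingRect(cs)
E
python3 - <<'E'
from h import *
im=cv2.imread("pics/w4.png")[:,:,::-1];p=cams.camera_params("wrist")
r,b,bb=tile(im,p);print(r,b,bb)
c=b.mean(0);e=b[1]-b[0];f=b[2]-b[1];l=e if np.linalg.norm(e)>np.linalg.norm(f) else f
l/=np.linalg.norm(l);l*=np.sign(l[1]);print(c,l,'yaw',np.degrees(np.arctan2(-l[0],l[1])))
Rt=toolR([0,0,-1],[l[1],-l[0],0])
print(togo(Rt,[*c,.10]),togo(Rt,[*c,-.004]))
E
```

```text
((0.5071977376937866, 0.1793673038482666), (0.14887189865112305, 0.0587800070643425), 81.39347076416016) [[0.467  0.1102]
 [0.5251 0.1014]
 [0.5474 0.2486]
 [0.4893 0.2574]] (245, 14, 72, 179)
[0.5072 0.1794] [0.1496 0.9887] yaw -8.6065235
(array([0.2221, 0.4703, 0.7296]), array([-0.0043, -0.0693,  0.0938])) (array([0.2221, 0.4703, 0.7296]), array([-0.0034, -0.0697,  0.1978]))
```

Request:
move_arm(moves=[[0,0,0,-0.004,-0.04,0.03,0.085],[0.2,0.5,0.7,-0.004,-0.07,0.08,0.085],[0.2,0.5,0.7,-0.004,-0.07,0.12,0.085],[0.2,0.5,0.7,-0.0035,-0.07,0.16,0.085],[0.2,0.5,0.7,-0.0035,-0.07,0.18,0.085],[0.2,0.5,0.7,-0.0035,-0.07,0.19,0.085],[0.2,0.5,0.7,-0.0035,-0.07,0.196,0.085],[0.2,0.5,0.7,-0.0035,-0.07,0.197,0.085]])

```text
clock: 10.1
position: [0.509, 0.1797, -0.0004]
ee_rot: [0.997, -0.076, 0.002, -0.001]
ft_force: [-0.2, -0.0, 0.5]
grip_width: 0.999
```

Request:
move_arm(moves=[[0,0,0,0,0,0,0.07],[0,0,0,0,0,0,0.05],[0,0,0,0,0,0,0.05],[0,0,0,0,0,0,0.05],[0,0,0,0,0,0,0.05],[0,0,0,0,0,0,0.05]], grip_force=50)

```text
clock: 10.7
position: [0.5091, 0.1806, 0.0002]
ee_rot: [0.997, -0.075, 0.002, -0.001]
ft_force: [-2.8, -0.8, 8.4]
grip_width: 0.684
```

Request:
move_arm(moves=[[0,0,0,0,0,-0.02,0.05],[0,0,0,0,0,-0.06,0.05],[0,0,0,0,0,-0.1,0.05],[0,0,0,0,0,-0.14,0.05],[0,0,0,0,0,-0.18,0.05],[0,0,0,0,0,-0.2,0.05],[0,0,0,0,0,-0.2,0.05]])

```text
clock: 11.4
position: [0.5094, 0.1805, 0.2023]
ee_rot: [0.997, -0.075, 0.004, -0.003]
ft_force: [0.6, -0.1, -3.6]
grip_width: 0.685
```

Run:
```python
from h import *
o=manip.get_obs();print(o['position'],o['ft_force'],o['grip_width'])
print(togo(RJ(),W(62,92,100)))
```

```text
[0.5094 0.1805 0.2023] [ 0.5859 -0.0694 -3.5728] 0.6849843337702981
(array([ 11.2113,  10.1176, -15.8944]), array([0.0253, 0.3519, 0.0477]))
```

Request:
move_arm(moves=[[1.5,1.5,-2,0,0.04,0,0.05],[3,3,-4,0.005,0.08,0,0.05],[4.5,4,-6,0.01,0.12,0,0.05],[6,5.5,-8,0.015,0.16,0,0.05],[7.5,7,-10,0.02,0.2,0,0.05],[9,8,-12,0.025,0.24,0,0.05],[10,9,-14,0.025,0.28,0,0.05],[11.2,10.1,-15.9,0.025,0.32,0,0.05],[11.2,10.1,-15.9,0.025,0.352,0.01,0.05],[11.2,10.1,-15.9,0.025,0.352,0.03,0.05]])

```text
clock: 12.4
position: [0.4786, -0.1772, 0.1679]
ee_rot: [0.989, 0.06, 0.097, -0.089]
ft_force: [0.5, 0.0, -3.4]
grip_width: 0.68
```

Run:
```python
from h import *
o=manip.get_obs();print(JX(),o['ft_force'],o['grip_width'])
print(togo(RJ(),W(62,92,10)))
im,p=grab("wrist","w5")
```

```text
[ 61.3658  88.985  116.3238] [ 0.4571  0.049  -3.4242] 0.6804072149749987
(array([ 0.3697,  0.2077, -0.3812]), array([ 0.001 , -0.0037,  0.1063]))
```

View pics/w5.png

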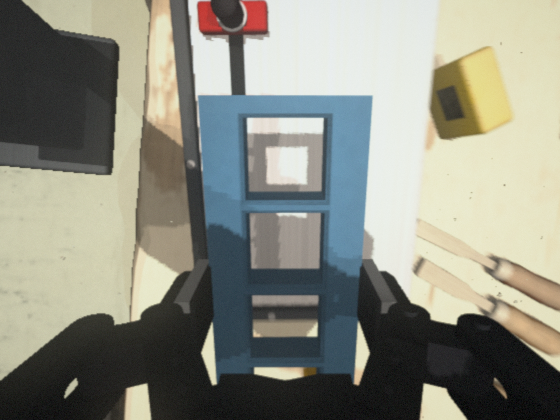

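Request:
move_arm(moves=[[0.4,0.2,-0.4,0.001,-0.004,0.04,0.05],[0.4,0.2,-0.4,0.001,-0.004,0.08,0.05],[0.4,0.2,-0.4,0.001,-0.004,0.095,0.05],[0.4,0.2,-0.4,0.001,-0.004,0.105,0.05],[0.4,0.2,-0.4,0.001,-0.004,0.11,0.05],[0.4,0.2,-0.4,0.001,-0.004,0.112,0.05],[0.4,0.2,-0.4,0.001,-0.004,0.112,0.05]])

```text
clock: 13.15
position: [0.5005, -0.1463, 0.0616]
ee_rot: [0.988, 0.067, 0.099, -0.094]
ft_force: [1.2, -0.4, -3.0]
grip_width: 0.695
```

Run:
```python
from h import *
o=manip.get_obs();print(JX(),J.inv().apply(o['ft_force']),o['grip_width'])
print(togo(RJ(),W(62,92,1)))
```

```text
[63.8495 97.8085  3.8324] [ 0.5439 -1.0764 -3.0412] 0.6953225436682624
(array([-0.2406,  0.0941,  0.3906]), array([-0.0019,  0.0058,  0.0028]))
```

Request:
move_arm(moves=[[0,0,0,-0.001,0.004,0.001,0.05],[0,0,0,-0.001,0.006,0.002,0.05],[0,0,0,-0.001,0.006,0.003,0.05],[0,0,0,-0.001,0.006,0.004,0.05],[0,0,0,-0.001,0.006,0.004,0.05]])

```text
clock: 13.65
position: [0.5017, -0.1523, 0.057]
ee_rot: [0.988, 0.067, 0.099, -0.094]
ft_force: [-2.8, -2.1, 6.0]
grip_width: 0.682
```

Run:
```python
from h import *
o=manip.get_obs();print(JX(),J.inv().apply(o['ft_force']),o['grip_width'])
print(togo(RJ(),W(62,92,1)))
```

```text
[63.3866 91.0162  0.3604] [-1.6498 -0.6403  6.7407] 0.6824582135128255
(array([-0.1965,  0.0133,  0.3455]), array([-0.0014, -0.001 , -0.0006]))
```

Request:
move_arm(moves=[[0,0,0,0,0,0,0.07],[0,0,0,0,0,0,0.085],[0,0,0,0,0,0,0.085],[0,0,0,0,0,0,0.085],[0,0,0,0,0,-0.02,0.085],[0,0,0,0,0,-0.06,0.085],[0,0,0,0,0,-0.1,0.085],[0,0,0,0,0,-0.14,0.085],[0,0,0,0,0,-0.15,0.085]])

```text
clock: 14.55
position: [0.4746, -0.1831, 0.2046]
ee_rot: [0.988, 0.067, 0.101, -0.093]
ft_force: [0.4, -0.2, -0.4]
grip_width: 0.994
```

Run:
```python
from h import *
im,p=grab("wrist","w6");print(JX())
r,b,bb=tile(im,p,pl=lambda u:jigc(p,u,O,J,.016)[:2]*1000);print(r,b)
im,p=grab("top");r,b,bb=tile(im[180:270,230:345],p,pl=lambda u:jigc(p,u+np.array([230,180]),O,J,.016)[:2]*1000);print('top',r,b)
```

```text
[ 64.5004  90.2705 153.0235]
((29.584102630615234, 76.42227172851562), (148.4165496826172, 59.348880767822266), 89.97965240478516) [[ -0.1167   2.2245]
 [ 59.2322   2.2035]
 [ 59.2849 150.62  ]
 [ -0.064  150.6411]]
top ((53.26404571533203, 109.78973388671875), (13.177277565002441, 73.429443359375), 0.10519755631685257) [[ 46.608  146.4923]
 [ 46.7428  73.063 ]
 [ 59.9201  73.0872]
 [ 59.7853 146.5165]]
```

View pics/w6.png

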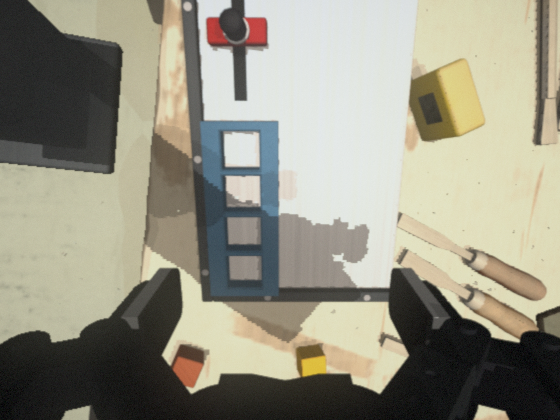

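Run:
```python
from h import *
print(togo(toolR([0,0,-1],[1,0,0]),[.50,-.42,.22]))
```

```text
(array([-10.8068, -11.4982,   7.7246]), array([ 0.0015,  0.2327, -0.06  ]))
```

Request:
move_arm(moves=[[-2,-2,2,0,0.04,-0.03,0.085],[-4,-4,4,0,0.09,-0.05,0.085],[-7,-7,5,0,0.13,-0.06,0.085],[-9,-9,6,0,0.18,-0.06,0.085],[-10.8,-11.5,7.7,0.001,0.233,-0.06,0.085],[-10.8,-11.5,7.7,0.001,0.233,-0.06,0.085],[-10.8,-11.5,7.7,0.001,0.233,-0.06,0.085]])

```text
clock: 15.35
position: [0.4983, -0.42, 0.2147]
ee_rot: [1.0, -0.0, -0.004, -0.001]
ft_force: [-0.4, 0.2, -0.0]
grip_width: 0.991
```

```bash
cat >> h.py <<'E'
def inlays(im,p,z=.026,lo=200):
    """top faces: centre and face yaw (mod 90) of cubes, from bright top-face mask"""
    out=[]
    for k in ('yel','red'):
        m=masks(im)[k]
        n,l,s,c=cv2.connectedComponentsWithStats(m)
        for i in range(1,n):
            if s[i,4]<lo: continue
            cs=max(cv2.findContours((l==i).astype(np.uint8),cv2.RETR_EXTERNAL,cv2.CHAIN_APPROX_NONE)[0],key=cv2.contourArea)
            r=cv2.minAreaRect(np.array([onz(p,u[0],z)[:2] for u in cs],np.float32))
            out.append((k,c[i],s[i,4],np.array(r[0]),np.array(r[1])*1000,r[2]))
    return out
E
python3 - <<'E'
from h import *
o=manip.get_obs();print(o['position'],o['joint_pos'])
im,p=grab("wrist","w7");print(p['xyz'])
for r in inlays(im,p): print(*r)
E
```

```text
[ 0.4983 -0.42    0.2147] [ 0.0221  0.5206  0.8731  1.4372 -0.3935  1.3746  0.908 ]
[ 0.5003 -0.3489  0.3572]
yel [357.8364  84.2691] 825 [ 0.5618 -0.3296] [25.7364 24.9693] 9.244479179382324
yel [326.6046 155.6431] 650 [ 0.5366 -0.3916] [26.04   25.7155] 83.32080841064453
```

View pics/w7.png

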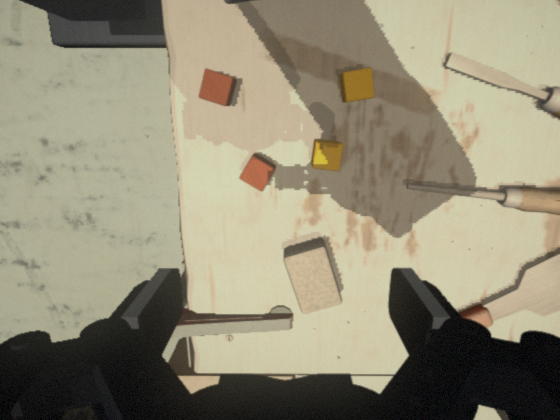

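```bash
python3 - <<'E'
import re
s=open('h.py').read()
s=s.replace("(0,150,60),(12","(0,125,60),(12").replace("(174,150,60)","(174,125,60)")
open('h.py','w').write(s)
E
python3 - <<'E'
from h import *
im=np.ascontiguousarray(cv2.imread("pics/w7.png")[:,:,::-1]);p=cams.camera_params("wrist")
print(cv2.cvtColor(im,cv2.COLOR_RGB2HSV)[[87,172],[217,257]])
for r in inlays(im,p): print(*r)
a=np.radians(9.2);Rt=toolR([0,0,-1],[np.cos(a),np.sin(a),0])
print(togo(Rt,[.5618,-.3296,.06]))
E
```

```text
[[  9 149 156]
 [ 10 150 177]]
yel [357.8364  84.2691] 825 [ 0.5629 -0.3287] [25.8896 25.1038] 9.291666984558105
yel [326.6046 155.6431] 650 [ 0.5376 -0.391 ] [26.1733 25.8599] 83.3403549194336
red [215.6667  86.9648] 825 [ 0.4364 -0.3309] [24.6815 25.3407] 72.93236541748047
red [256.5457 172.907 ] 645 [ 0.4716 -0.4083] [25.0866 24.5012] 58.80271911621094
(array([-0.1046,  0.3217, -9.1604]), array([ 0.0642, -0.0895,  0.1561]))
```

Request:
move_arm(moves=[[0,0,-5,0.03,-0.04,0.04,0.07],[0,0,-9.2,0.063,-0.09,0.08,0.07],[0,0,-9.2,0.063,-0.09,0.12,0.07],[0,0,-9.2,0.063,-0.09,0.156,0.07],[0,0,-9.2,0.063,-0.09,0.156,0.07],[0,0,-9.2,0.063,-0.09,0.156,0.07]])

```text
clock: 16.0
position: [0.5611, -0.3293, 0.0633]
ee_rot: [0.997, 0.081, -0.002, -0.0]
ft_force: [-1.0, -0.6, 1.1]
grip_width: 0.821
```

Run:
```python
from h import *
a=np.radians(9.2);Rt=toolR([0,0,-1],[np.cos(a),np.sin(a),0])
im,p=grab("wrist")
for r in inlays(im,p): print(*r)
print(togo(Rt,[.562,-.329,.015]))
```

```text
yel [287.8231 240.7812] 1764 [ 0.5619 -0.3263] [24.9988 30.6439] 9.337162017822266
yel [226.4428 333.2874] 1653 [ 0.5374 -0.3892] [32.1777 25.0324] 83.04023742675781
red [ 51.5905 208.8371] 2376 [ 0.4373 -0.3284] [32.0145 25.7599] 72.59866333007812
(array([0.0583, 0.0579, 0.0102]), array([ 0.0007, -0.0018,  0.0499]))
```

Request:
move_arm(moves=[[0,0,0,0.0005,-0.001,0.03,0.07],[0,0,0,0.0005,-0.001,0.045,0.07],[0,0,0,0.0005,-0.001,0.05,0.07],[0,0,0,0.0005,-0.001,0.05,0.03],[0,0,0,0.0005,-0.001,0.05,0.015],[0,0,0,0.0005,-0.001,0.05,0.015],[0,0,0,0.0005,-0.001,0.05,0.015],[0,0,0,0.0005,-0.001,0.05,0.015],[0,0,0,0.0005,-0.001,0.05,0.015]], grip_force=40)

```text
clock: 16.95
position: [0.5621, -0.3293, 0.0132]
ee_rot: [0.997, 0.081, -0.001, 0.0]
ft_force: [-1.0, 0.2, 6.8]
grip_width: 0.293
```

Run:
```python
from h import *
o=manip.get_obs();print(o['position'],o['ft_force'],o['grip_width'])
u=o['position']
print(togo(RJ(),W(30,22.5,90)))
```

```text
[ 0.5621 -0.3293  0.0132] [-1.0165  0.1704  6.7931] 0.2926062065385115
(array([ 9.6859, 12.3367,  1.878 ]), array([-0.0842, -0.1039, -0.1114]))
```

Request:
move_arm(moves=[[0,0,0,0,0,-0.03,0.015],[0,0,0,0,0,-0.07,0.015],[0,0,0,0,0,-0.11,0.015],[3,4,0.6,-0.03,-0.03,-0.13,0.015],[6,8,1.2,-0.06,-0.06,-0.13,0.015],[9.7,12.3,1.9,-0.084,-0.1,-0.12,0.015],[9.7,12.3,1.9,-0.084,-0.104,-0.111,0.015],[9.7,12.3,1.9,-0.084,-0.104,-0.111,0.015],[9.7,12.3,1.9,-0.084,-0.104,-0.111,0.015]])

```text
clock: 17.85
position: [0.4634, -0.2401, 0.1241]
ee_rot: [0.989, 0.064, 0.098, -0.092]
ft_force: [-0.1, 0.7, -0.3]
grip_width: 0.29
```

```bash
cat >> h.py <<'E'
def pocketview(y,name=None):
    o=manip.get_obs();print('JX',JX(),'f',J.inv().apply(o['ft_force']),'w',o['grip_width'])
    print('to 40:',*togo(RJ(),W(30,y,40)),' z14:',togo(RJ(),W(30,y,14))[1])
    im,p=grab("wrist",name)
    for k in ('yel','red'):
        for c,a,s in blobs(masks(im)[k],300): print(k,c,a,s)
    return im,p
E
python3 - <<'E'
from h import *
im,p=pocketview(22.5,"w8")
E
```

```text
JX [30.7516 22.387  89.1804] f [-0.0599  0.6889 -0.369 ] w 0.29025966298444184
to 40: [0.0077 0.0906 0.0141] [-0.0007 -0.0001  0.0492]  z14: [-0.0006 -0.0001  0.0752]
yel [543.5106  28.9924] 1324 [520   0  40  58]
yel [284.6119 280.6439] 3929 [254 239  63  77]
```

View pics/w8.png

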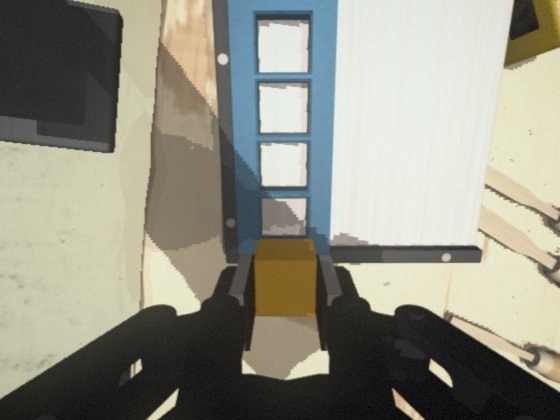

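Run:
```python
from h import *
p=cams.camera_params("wrist");t=JX()
h=(t[2]-13)/1000
for uv in ((285,239),(254,245),(317,245)): print(jigc(p,uv,O,J,h)*1000-t)
```

```text
[  0.7858  11.6365 -13.    ]
[-13.8314   8.6046 -13.    ]
[ 15.8714   8.6289 -13.    ]
```

Request:
move_arm(moves=[[0,0,0,-0.0007,-0.0008,0.03,0.015],[0,0,0,-0.0007,-0.0008,0.05,0.015],[0,0,0,-0.0007,-0.0008,0.055,0.015],[0,0,0,-0.0007,-0.0008,0.06,0.015],[0,0,0,-0.0007,-0.0008,0.064,0.015],[0,0,0,-0.0007,-0.0008,0.066,0.015],[0,0,0,-0.0007,-0.0008,0.066,0.015]])

```text
clock: 18.6
position: [0.4737, -0.2261, 0.06]
ee_rot: [0.989, 0.063, 0.098, -0.093]
ft_force: [0.1, 0.3, -0.9]
grip_width: 0.297
```

Run:
```python
from h import *
im,p=pocketview(23.2,"w9")
```

```text
JX [28.9072 23.6113 22.7945] f [-0.0683  0.1634 -0.8989] w 0.29663447178750696
to 40: [-0.0544  0.0977 -0.0517] [ 0.0011  0.0004 -0.0172]  z14: [0.0011 0.0004 0.0088]
yel [284.3778 280.1275] 4071 [254 240  63  76]
```

Request:
move_arm(moves=[[0,0,0,0.001,0,0.003,0.015],[0,0,0,0.001,0,0.006,0.015],[0,0,0,0.001,0,0.008,0.015],[0,0,0,0.001,0,0.009,0.015],[0,0,0,0.001,0,0.009,0.015]])

```text
clock: 19.15
position: [0.4766, -0.2245, 0.0537]
ee_rot: [0.989, 0.063, 0.099, -0.094]
ft_force: [-15.1, 3.3, 36.1]
grip_width: 0.29
```

Run:
```python
from h import *
im,p=pocketview(23.2,"w10")
```

```text
JX [30.6004 23.705  15.9126] f [-6.8448 11.5037 36.9522] w 0.2898172120252273
to 40: [-0.177  -0.0377 -0.0728] [-0.0006  0.0004 -0.0241]  z14: [-0.0006  0.0005  0.0019]
yel [284.3784 282.1242] 3866 [254 244  63  72]
```

View pics/w10.png

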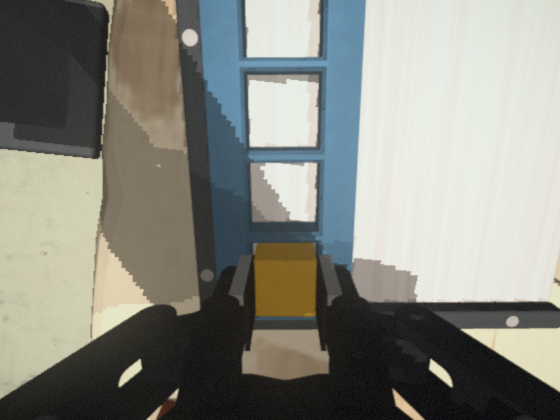

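Request:
move_arm(moves=[[0,0,0,0,0,-0.002,0.015],[0,0,0,0,0,-0.003,0.03],[0,0,0,0,0,-0.003,0.05],[0,0,0,0,0,-0.003,0.06],[0,0,0,0,0,-0.02,0.06],[0,0,0,0,0,-0.06,0.06],[0,0,0,0,0,-0.1,0.06],[0,0,0,0,0.05,-0.14,0.06],[0,0,0,0,0.05,-0.15,0.06]])

```text
clock: 20.1
position: [0.456, -0.3053, 0.1896]
ee_rot: [0.989, 0.063, 0.1, -0.091]
ft_force: [-0.7, -0.0, -0.7]
grip_width: 0.702
```

```bash
cat >> h.py <<'E'
def seated(im,p,h=.026):
    for k in ('yel','red'):
        m=masks(im)[k]
        for c,a,s in blobs(m,150):
            X=jigc(p,c,O,J,h)*1000
            if 0<X[0]<60 and 0<X[1]<150: print(k,'jig',X,a,s, 'extent', jigc(p,s[:2],O,J,h)*1000,jigc(p,s[:2]+s[2:],O,J,h)*1000)
E
python3 - <<'E'
from h import *
im,p=grab("wrist","w11");print(JX())
seated(im,p)
for r in inlays(im,p): print(*r)
im,p=grab("top");seated(im,p);
for r in inlays(im,p,lo=25): print(*r)
E
```

```text
[ 30.2378 -30.6081 168.2654]
yel jig [27.902  20.3793 26.    ] 1005 [265 120  32  32] extent [15.7098 32.0988 26.    ] [40.7334  7.3698 26.    ]
yel [280.79   135.3652] 1005 [ 0.4794 -0.2257] [28.2281 27.3193] 6.853278636932373
yel [319.8765 317.3636] 583 [ 0.5347 -0.3907] [28.5604 28.2434] 83.74935150146484
red [219.5321 249.3342] 733 [ 0.4349 -0.3315] [24.8341 24.9033] 72.94683837890625
red [249.5069 334.3502] 651 [ 0.4696 -0.4094] [24.6051 26.1544] 57.91380310058594
yel [325.3833 237.6833] 60 [ 0.4783 -0.2343] [23.262  23.4331] 1.094010353088379
red [265.24 238.96] 25 [ 0.468 -0.036] [16.542  16.5279] 1.5094846487045288
red [354.439  250.5854] 41 [ 0.4367 -0.3316] [21.7344 23.5194] 71.11767578125
```

View pics/w11.png

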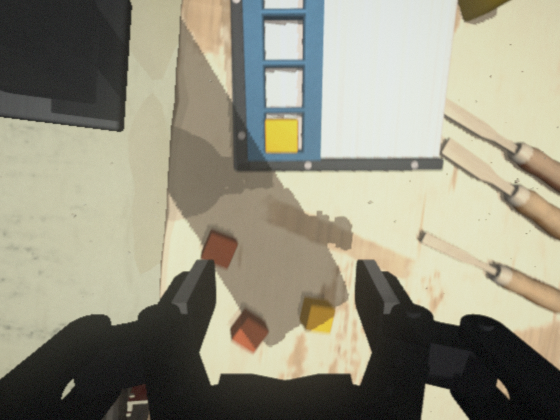

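```bash
cat >> h.py <<'E'
def pick(x,y,yaw,z):
    a=np.radians(yaw);return togo(toolR([0,0,-1],[np.cos(a),np.sin(a),0]),[x,y,z])
E
python3 - <<'E'
from h import *
print(pick(.537,-.391,-6.7,.08))
E
```

```text
(array([-11.1596, -10.82  ,  13.7719]), array([0.0471, 0.1134, 0.1036]))
```

Request:
move_arm(moves=[[-3,-3,4,0.015,0.04,0.03,0.07],[-6,-6,8,0.03,0.08,0.06,0.07],[-9,-9,12,0.047,0.113,0.09,0.07],[-11.2,-10.8,13.8,0.047,0.113,0.104,0.07],[-11.2,-10.8,13.8,0.047,0.113,0.104,0.07],[-11.2,-10.8,13.8,0.047,0.113,0.104,0.07]])

```text
clock: 20.8
position: [0.5362, -0.3861, 0.0768]
ee_rot: [0.998, -0.056, -0.002, -0.002]
ft_force: [-0.7, -0.1, 0.2]
grip_width: 0.818
```

Run:
```python
from h import *
im,p=grab("wrist")
for r in inlays(im,p): print(*r)
print(manip.get_obs()['position'],pick(.537,-.391,-6.7,.0145))
```

```text
yel [287.4752 242.8839] 1671 [ 0.5374 -0.3891] [31.1389 24.9549] 83.61134338378906
red [ 91.4831 160.534 ] 2159 [ 0.4364 -0.3307] [27.4033 25.638 ] 72.4532470703125
red [170.5463 266.9907] 216 [ 0.466  -0.4006] [15.1962  7.6769] 57.78557205200195
[ 0.5361 -0.3871  0.0782] (array([-0.1509,  0.0693,  0.1621]), array([0.0014, 0.004 , 0.0637]))
```

Request:
move_arm(moves=[[0,0,0,0.001,0.004,0.04,0.07],[0,0,0,0.001,0.004,0.055,0.07],[0,0,0,0.001,0.004,0.063,0.07],[0,0,0,0.001,0.004,0.063,0.03],[0,0,0,0.001,0.004,0.063,0.015],[0,0,0,0.001,0.004,0.063,0.015],[0,0,0,0.001,0.004,0.063,0.015],[0,0,0,0.001,0.004,0.063,0.015],[0,0,0,0.001,0.004,0.063,0.015]])

```text
clock: 21.75
position: [0.5379, -0.3914, 0.0159]
ee_rot: [0.998, -0.057, -0.0, -0.001]
ft_force: [-1.7, 1.2, 6.6]
grip_width: 0.293
```

Run:
```python
from h import *
o=manip.get_obs();print(o['position'],o['ft_force'],o['grip_width'])
print(togo(RJ(),W(30,58.2,90)))
```

```text
[ 0.5379 -0.3914  0.0159] [-1.6734  1.2125  6.6081] 0.2933711981918102
(array([ 11.1958,  10.8288, -13.8105]), array([-0.1012, -0.1758, -0.1147]))
```

Request:
move_arm(moves=[[0,0,0,0,0,-0.03,0.015],[0,0,0,0,0,-0.07,0.015],[0,0,0,0,0,-0.11,0.015],[2.5,2.5,-3,-0.03,-0.04,-0.13,0.015],[5,5,-6,-0.05,-0.08,-0.135,0.015],[7.5,7,-9,-0.07,-0.12,-0.135,0.015],[9.5,9,-12,-0.1,-0.15,-0.13,0.015],[11.2,10.8,-13.8,-0.101,-0.176,-0.115,0.015],[11.2,10.8,-13.8,-0.101,-0.176,-0.115,0.015],[11.2,10.8,-13.8,-0.101,-0.176,-0.115,0.015]])

```text
clock: 22.75
position: [0.4574, -0.2049, 0.1305]
ee_rot: [0.989, 0.063, 0.098, -0.093]
ft_force: [-0.4, -0.6, -0.9]
grip_width: 0.288
```

Run:
```python
from h import *
im,p=pocketview(58.2)
t=JX();print(jigc(p,(285,239),O,J,(t[2]-16)/1000)*1000-t)
```

```text
JX [29.9498 58.6202 89.5581] f [-0.645  -0.6773 -0.6405] w 0.28764675852057614
to 40: [-0.0631  0.0794 -0.0521] [0.0001 0.0005 0.0496]  z14: [0.0002 0.0005 0.0756]
yel [531.4266  63.0937] 1847 [509  12  45  92]
yel [284.4878 280.7174] 3733 [255 240  61  75]
[  0.5295  11.3302 -16.    ]
```

Request:
move_arm(moves=[[0,0,0,0,0.0005,0.03,0.015],[0,0,0,0,0.0005,0.048,0.015],[0,0,0,0,0.0005,0.054,0.015],[0,0,0,0,0.0005,0.059,0.015],[0,0,0,0,0.0005,0.063,0.015],[0,0,0,0,0.0005,0.066,0.015],[0,0,0,0,0.0005,0.066,0.015]])

```text
clock: 23.5
position: [0.4706, -0.1938, 0.069]
ee_rot: [0.989, 0.063, 0.1, -0.093]
ft_force: [-11.3, 2.7, 27.6]
grip_width: 0.291
```

Run:
```python
from h import *
im,p=pocketview(58.2)
```

```text
JX [31.2125 57.0698 25.8034] f [-4.9621  8.9484 28.0956] w 0.29118052855862997
to 40: [-0.0702 -0.0741 -0.0992] [-0.0012 -0.0011 -0.0142]  z14: [-0.0012 -0.0011  0.0118]
yel [282.5301 306.7484] 6474 [253 242  63 124]
```

Run:
```python
from h import *
im,p=grab("wrist")
c=im[190:400,190:380];cv2.imwrite("pics/c12.png",cv2.resize(c[:,:,::-1],None,fx=3,fy=2.8,interpolation=cv2.INTER_CUBIC))
```

```text
(no output)
```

View pics/c12.png

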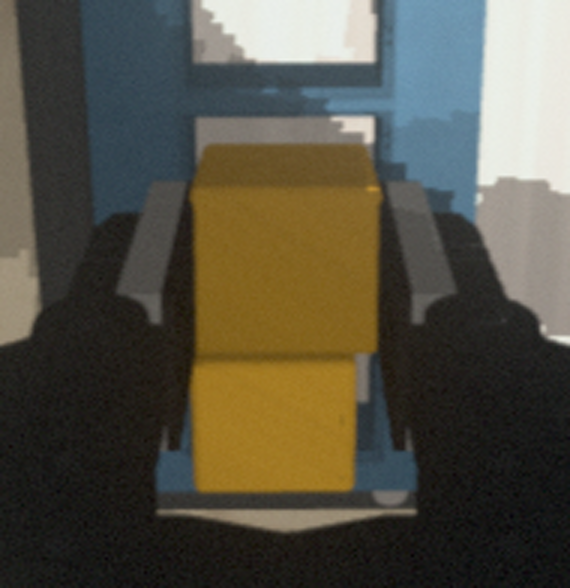

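Request:
move_arm(moves=[[0,0,0,0,0,-0.006,0.015],[0,0,0,-0.001,-0.0018,-0.006,0.015],[0,0,0,-0.001,-0.0018,-0.004,0.015],[0,0,0,-0.001,-0.0018,0,0.015],[0,0,0,-0.001,-0.0018,0.002,0.015],[0,0,0,-0.001,-0.0018,0.002,0.015]])

```text
clock: 24.2
position: [0.4681, -0.1901, 0.0637]
ee_rot: [0.989, 0.063, 0.097, -0.093]
ft_force: [0.5, -0.3, -0.5]
grip_width: 0.287
```

Run:
```python
from h import *
im,p=pocketview(58.2)
```

```text
JX [28.0967 60.1876 20.3766] f [ 0.3658 -0.4662 -0.4655] w 0.28685656566628276
to 40: [-0.0773  0.1897 -0.0563] [ 0.0018  0.002  -0.0196]  z14: [0.0019 0.002  0.0064]
yel [283.9009 312.032 ] 7277 [254 243  63 137]
```

Request:
move_arm(moves=[[0,0,0,0.001,0,0.001,0.015],[0,0,0,0.001,0,0.002,0.015],[0,0,0,0.001,0,0.002,0.015]])

```text
clock: 24.55
position: [0.4697, -0.1898, 0.0625]
ee_rot: [0.989, 0.063, 0.098, -0.093]
ft_force: [0.3, -0.2, -1.2]
grip_width: 0.291
```

Request:
move_arm(moves=[[0,0,0,0,0,0,0.03],[0,0,0,0,0,0,0.05],[0,0,0,0,0,0,0.06],[0,0,0,0,0,-0.02,0.06],[0,0,0,0,0,-0.06,0.06],[0,0,0,0,0,-0.1,0.06],[0,0,0,0,0.05,-0.14,0.06],[0,0,0,0,0.09,-0.15,0.06],[0,0,0,0,0.09,-0.15,0.06]])

```text
clock: 25.45
position: [0.4547, -0.3126, 0.1926]
ee_rot: [0.989, 0.061, 0.098, -0.09]
ft_force: [-0.9, -0.2, -0.5]
grip_width: 0.703
```

Run:
```python
from h import *
im,p=grab("wrist","w12");print(JX())
seated(im,p)
for r in inlays(im,p): print(*r)
print(pick(.4365,-.331,-17.2,.08))
```

```text
[ 28.63   -33.6589 169.804 ]
yel jig [27.9039 56.7289 26.    ] 1145 [267  60  33  36] extent [16.2807 69.0141 26.    ] [41.2964 43.0892 26.    ]
yel jig [28.0022 21.3566 26.    ] 1020 [268 109  32  33] extent [16.3708 33.5461 26.    ] [41.5428  7.9852 26.    ]
yel [282.5572  77.3039] 1145 [ 0.4752 -0.1829] [29.8783 30.0123] 8.435751914978027
yel [282.9941 124.951 ] 1020 [ 0.4797 -0.2239] [28.4671 28.2518] 7.9946184158325195
red [222.0997 239.4623] 742 [ 0.4347 -0.3307] [24.7224 24.6803] 72.19001770019531
red [252.2394 323.2911] 639 [ 0.4694 -0.4081] [24.7304 24.8268] 57.13555908203125
(array([-12.126 ,  -9.5883,  24.1222]), array([-0.0425,  0.0362,  0.1006]))
```

Request:
move_arm(moves=[[-3,-2,6,-0.01,0.01,0.02,0.07],[-6,-4,12,-0.02,0.02,0.05,0.07],[-9,-7,18,-0.03,0.03,0.08,0.07],[-12.1,-9.6,24.1,-0.0425,0.036,0.1,0.07],[-12.1,-9.6,24.1,-0.0425,0.036,0.1,0.07],[-12.1,-9.6,24.1,-0.0425,0.036,0.1,0.07]])

```text
clock: 26.1
position: [0.4375, -0.3262, 0.0808]
ee_rot: [0.989, -0.145, 0.001, -0.002]
ft_force: [-0.3, -1.1, 0.9]
grip_width: 0.824
```

Run:
```python
from h import *
im,p=grab("wrist")
for r in inlays(im,p): print(*r)
print(manip.get_obs()['position'],pick(.4365,-.331,-17.5,.0155))
```

```text
yel [298.5473  29.7755] 3782 [ 0.4769 -0.2228] [31.782  31.1099] 7.289444923400879
red [284.8628 244.4766] 1305 [ 0.4355 -0.3314] [24.8647 24.2272] 73.27781677246094
red [364.746  335.3669] 1063 [ 0.4707 -0.4079] [27.2626 26.6495] 57.18491744995117
[ 0.4377 -0.327   0.0815] (array([-0.2842, -0.119 ,  0.7418]), array([-0.0001,  0.0045,  0.066 ]))
```

Request:
move_arm(moves=[[0,0,0.5,-0.001,0.0055,0.04,0.07],[0,0,0.5,-0.001,0.0055,0.055,0.07],[0,0,0.5,-0.001,0.0055,0.0655,0.07],[0,0,0.5,-0.001,0.0055,0.0655,0.03],[0,0,0.5,-0.001,0.0055,0.0655,0.015],[0,0,0.5,-0.001,0.0055,0.0655,0.015],[0,0,0.5,-0.001,0.0055,0.0655,0.015],[0,0,0.5,-0.001,0.0055,0.0655,0.015],[0,0,0.5,-0.001,0.0055,0.0655,0.015]])

```text
clock: 27.05
position: [0.4356, -0.3321, 0.0163]
ee_rot: [0.988, -0.151, 0.001, -0.002]
ft_force: [-0.8, 0.6, 6.3]
grip_width: 0.292
```

Run:
```python
from h import *
o=manip.get_obs();print(o['position'],o['ft_force'],o['grip_width'])
print(togo(RJ(),W(30,93.2,90)))
```

```text
[ 0.4356 -0.3321  0.0163] [-0.7507  0.5806  6.2553] 0.29172652460431836
(array([ 12.1238,   9.5909, -24.6003]), array([-0.0319, -0.159 , -0.12  ]))
```

Request:
move_arm(moves=[[0,0,0,0,0,-0.03,0.015],[0,0,0,0,0,-0.07,0.015],[0,0,0,0,0,-0.11,0.015],[3,2,-5,0,-0.03,-0.14,0.015],[5,4,-10,-0.01,-0.06,-0.14,0.015],[7.5,6,-15,-0.02,-0.09,-0.14,0.015],[10,8,-20,-0.03,-0.12,-0.135,0.015],[12.1,9.6,-24.6,-0.032,-0.159,-0.12,0.015],[12.1,9.6,-24.6,-0.032,-0.159,-0.12,0.015],[12.1,9.6,-24.6,-0.032,-0.159,-0.12,0.015]])

```text
clock: 28.05
position: [0.4518, -0.1706, 0.1359]
ee_rot: [0.989, 0.063, 0.099, -0.093]
ft_force: [-0.1, 0.1, -0.3]
grip_width: 0.288
```

Run:
```python
from h import *
im,p=pocketview(93.2,"w13")
t=JX();g=cv2.cvtColor(im,cv2.COLOR_RGB2HSV)[225:255,285];print(g.tolist())
```

```text
JX [29.3417 93.7537 89.1811] f [-0.1126  0.0314 -0.2489] w 0.28812056779151457
to 40: [-0.0438  0.0622 -0.0278] [0.0007 0.0006 0.0492]  z14: [0.0007 0.0006 0.0752]
yel [524.004  112.8757] 1513 [503  63  42  85]
yel [282.5279 328.496 ] 1254 [264 312  38  34]
red [257.4467  16.424 ] 750 [246   0  28  34]
red [311.2005  16.1787] 733 [296   0  28  33]
red [284.407  278.7609] 3710 [254 237  62  74]
[[17, 26, 140], [16, 25, 156], [13, 27, 167], [13, 27, 169], [15, 24, 168], [14, 26, 169], [16, 26, 167], [16, 26, 168], [13, 27, 170], [16, 30, 164], [12, 51, 139], [7, 87, 105], [8, 114, 98], [8, 118, 99], [6, 114, 94], [7, 116, 97], [9, 129, 93], [9, 127, 94], [7, 130, 90], [7, 122, 94], [10, 125, 96], [8, 126, 95], [9, 129, 97], [7, 125, 96], [9, 133, 94], [7, 122, 96], [7, 132, 91], [7, 132, 91], [9, 129, 85], [8, 118, 82]]
```

Request:
move_arm(moves=[[0,0,0,0.0003,0.0006,0.03,0.015],[0,0,0,0.0003,0.0006,0.048,0.015],[0,0,0,0.0003,0.0006,0.053,0.015],[0,0,0,0.0003,0.0006,0.057,0.015],[0,0,0,0.0003,0.0006,0.06,0.015],[0,0,0,0.0003,0.0006,0.063,0.015],[0,0,0,0.0003,0.0006,0.063,0.015]])

```text
clock: 28.8
position: [0.4638, -0.1591, 0.075]
ee_rot: [0.989, 0.063, 0.099, -0.092]
ft_force: [-0.1, 0.0, -1.5]
grip_width: 0.286
```

Run:
```python
from h import *
im,p=pocketview(93)
```

```text
JX [29.6319 92.9069 26.0592] f [-0.4474 -0.2068 -1.4758] w 0.28625560774522857
to 40: [-0.0177  0.0567 -0.0418] [ 0.0004 -0.0001 -0.0139]  z14: [ 0.0004 -0.0001  0.0121]
yel [280.7279 343.7058] 3392 [253 311  55  68]
red [284.0532 281.3093] 3424 [254 243  63  68]
```

No force at 26, so it is in the pocket. Continue down.

Request:
move_arm(moves=[[0,0,0,0,0,0.003,0.015],[0,0,0,0,0,0.005,0.015],[0,0,0,0,0,0.006,0.015],[0,0,0,0,0,0.006,0.015]])

```text
clock: 29.25
position: [0.4647, -0.1579, 0.0689]
ee_rot: [0.989, 0.063, 0.098, -0.092]
ft_force: [0.9, -0.5, -1.4]
grip_width: 0.289
```

Run:
```python
from h import *
im,p=pocketview(93)
```

```text
JX [29.3061 92.9786 19.7039] f [ 0.561  -0.8511 -1.4229] w 0.28930360468770894
to 40: [-0.0158  0.0994 -0.043 ] [ 0.0007 -0.     -0.0203]  z14: [ 0.0007 -0.      0.0057]
yel [281.0159 344.5478] 3527 [253 312  57  67]
red [284.2743 282.0158] 3347 [254 247  62  64]
```

Request:
move_arm(moves=[[0,0,0,0,0,0.001,0.015],[0,0,0,0,0,0.001,0.03],[0,0,0,0,0,0.001,0.05],[0,0,0,0,0,0,0.06],[0,0,0,0,0,-0.02,0.06],[0,0,0,0,0,-0.06,0.06],[0,0,0,0,0,-0.1,0.06],[0,0,0,0,0.05,-0.14,0.06],[0,0,0,0,0.09,-0.15,0.06],[0,0,0,0,0.125,-0.15,0.06]])

```text
clock: 30.3
position: [0.4553, -0.2931, 0.1981]
ee_rot: [0.989, 0.064, 0.101, -0.091]
ft_force: [0.7, 1.2, 1.7]
grip_width: 0.703
```

Run:
```python
from h import *
im,p=grab("wrist","w14");print(JX())
seated(im,p)
for r in inlays(im,p): print(*r)
print(pick(.4705,-.4085,-32,.08))
```

```text
[ 28.2174 -22.8619 171.7091]
yel jig [27.8165 52.602  26.    ] 828 [262  96  32  29] extent [15.9292 63.3334 26.    ] [41.0103 41.4348 26.    ]
yel jig [28.1402 18.1353 26.    ] 779 [263 142  31  28] extent [16.1636 28.0541 26.    ] [41.3472  5.3375 26.    ]
red jig [27.8065 87.6092 26.    ] 1015 [261  47  33  33] extent [15.7457 98.2999 26.    ] [40.6961 75.0946 26.    ]
yel [486.3158  12.9035] 342 [ 0.6725 -0.0654] [24.7916 22.1181] 33.20018768310547
yel [277.349  110.3744] 828 [ 0.4755 -0.1908] [28.9847 23.5969] 4.913504600524902
yel [277.914  154.3838] 779 [ 0.4803 -0.2307] [28.0926 24.6584] 6.531174182891846
red [277.1537  62.4089] 1015 [ 0.471  -0.1498] [29.7922 27.4307] 9.965106964111328
red [246.3824 343.2405] 578 [ 0.4698 -0.4098] [23.9769 26.204 ] 56.72900390625
(array([-13.136 ,  -8.2477,  38.6332]), array([-0.0168,  0.1268,  0.0946]))
```

Request:
move_arm(moves=[[-2,-1,6,0,0.02,0.01,0.07],[-5,-3,14,-0.005,0.05,0.03,0.07],[-8,-5,22,-0.01,0.08,0.06,0.07],[-11,-7,30,-0.015,0.11,0.08,0.07],[-13.1,-8.2,38.6,-0.017,0.127,0.095,0.07],[-13.1,-8.2,38.6,-0.017,0.127,0.095,0.07],[-13.1,-8.2,38.6,-0.017,0.127,0.095,0.07]])

```text
clock: 31.05
position: [0.4718, -0.3998, 0.079]
ee_rot: [0.963, -0.271, -0.001, -0.002]
ft_force: [-0.2, -1.3, 0.6]
grip_width: 0.82
```

Run:
```python
from h import *
im,p=grab("wrist")
for r in inlays(im,p): print(*r)
print(manip.get_obs()['position'],pick(.4705,-.4095,-32,.0165))
```

```text
red [291.2957 248.1222] 1522 [ 0.4706 -0.4091] [24.9029 24.5859] 58.6309814453125
[ 0.4719 -0.3998  0.0798] (array([-0.2504,  0.0877,  0.5814]), array([0.0039, 0.0093, 0.0633]))
```

Request:
move_arm(moves=[[0,0,0,0.004,0.009,0.04,0.07],[0,0,0,0.004,0.009,0.055,0.07],[0,0,0,0.004,0.009,0.063,0.07],[0,0,0,0.004,0.009,0.063,0.03],[0,0,0,0.004,0.009,0.063,0.015],[0,0,0,0.004,0.009,0.063,0.015],[0,0,0,0.004,0.009,0.063,0.015],[0,0,0,0.004,0.009,0.063,0.015],[0,0,0,0.004,0.009,0.063,0.015]])

```text
clock: 32.0
position: [0.4715, -0.4096, 0.0174]
ee_rot: [0.962, -0.272, 0.0, -0.002]
ft_force: [-1.2, 2.5, 7.0]
grip_width: 0.288
```

Run:
```python
from h import *
o=manip.get_obs();print(o['position'],o['ft_force'],o['grip_width'])
print(togo(RJ(),W(30,128,90)))
```

```text
[ 0.4715 -0.4096  0.0174] [-1.235   2.4613  7.0248] 0.28782265707231314
(array([ 13.309 ,   8.193 , -38.6807]), array([-0.1631, -0.2199, -0.1242]))
```

Request:
move_arm(moves=[[0,0,0,0,0,-0.03,0.015],[0,0,0,0,0,-0.07,0.015],[0,0,0,0,0,-0.11,0.015],[2,1,-5,-0.02,-0.03,-0.14,0.015],[4,2.5,-12,-0.05,-0.06,-0.145,0.015],[7,4,-20,-0.08,-0.1,-0.145,0.015],[10,6,-28,-0.11,-0.14,-0.145,0.015],[12,7,-35,-0.14,-0.18,-0.14,0.015],[13.3,8.2,-38.7,-0.163,-0.22,-0.124,0.015],[13.3,8.2,-38.7,-0.163,-0.22,-0.124,0.015]])

```text
clock: 33.0
position: [0.4469, -0.134, 0.1412]
ee_rot: [0.988, 0.066, 0.1, -0.095]
ft_force: [-0.1, 0.7, -1.2]
grip_width: 0.289
```

Run:
```python
from h import *
im,p=pocketview(128,"w15")
t=JX();g=cv2.cvtColor(im,cv2.COLOR_RGB2HSV)[225:250,285];print(g.tolist())
```

```text
JX [ 29.6394 131.0545  88.038 ] f [-0.2197  0.4777 -1.2371] w 0.2885842509308475
to 40: [-0.373  -0.1245  0.2479] [0.0002 0.0034 0.048 ]  z14: [0.0002 0.0035 0.074 ]
yel [514.9896 157.5676] 1057 [498 112  34  75]
yel [281.83   344.8732] 2382 [263 312  39  68]
red [258.1453  81.2393] 468 [248  70  22  24]
red [310.4605  81.2171] 456 [299  70  22  24]
red [283.8038 280.6067] 3491 [255 239  61  73]
[[17, 25, 143], [12, 26, 148], [16, 25, 154], [12, 27, 162], [16, 26, 167], [15, 24, 169], [17, 25, 163], [16, 25, 155], [15, 24, 151], [12, 23, 142], [16, 21, 134], [11, 35, 118], [7, 78, 101], [8, 107, 98], [7, 117, 96], [7, 115, 93], [9, 119, 92], [7, 109, 98], [7, 117, 96], [8, 120, 98], [7, 126, 93], [8, 118, 93], [7, 118, 91], [8, 130, 98], [7, 125, 92]]
```

Request:
move_arm(moves=[[-0.3,0,0.2,0.0003,0.0028,0.03,0.015],[-0.3,0,0.2,0.0003,0.0028,0.046,0.015],[-0.3,0,0.2,0.0003,0.0028,0.051,0.015],[-0.3,0,0.2,0.0003,0.0028,0.056,0.015],[-0.3,0,0.2,0.0003,0.0028,0.059,0.015],[-0.3,0,0.2,0.0003,0.0028,0.062,0.015],[-0.3,0,0.2,0.0003,0.0028,0.062,0.015]])

```text
clock: 33.75
position: [0.4601, -0.1285, 0.0834]
ee_rot: [0.989, 0.061, 0.1, -0.091]
ft_force: [-11.3, 2.1, 24.3]
grip_width: 0.29
```

Run:
```python
from h import *
im,p=pocketview(128.5)
```

```text
JX [ 31.0045 124.713   28.829 ] f [-5.7532  7.8102 25.0762] w 0.2900453735446014
to 40: [ 0.1468 -0.0797 -0.3199] [-0.001  -0.0038 -0.0112]  z14: [-0.001  -0.0038  0.0148]
yel [281.3866 367.7135] 939 [255 358  52  22]
red [242.0225  61.1209] 1290 [227  38  36  45]
red [314.703   60.0327] 1347 [293  38  38  45]
red [282.9771 302.8192] 5858 [254 249  63 108]
```

Request:
move_arm(moves=[[0,0,0,0,0,-0.008,0.015],[0,0,0,0,0,-0.008,0.015],[0,0,-0.3,-0.0005,-0.0025,-0.008,0.015],[0,0,-0.3,-0.0005,-0.0025,-0.008,0.015]])

```text
clock: 34.2
position: [0.4568, -0.1263, 0.0892]
ee_rot: [0.989, 0.064, 0.099, -0.09]
ft_force: [-0.4, 0.2, -0.7]
grip_width: 0.289
```

Run:
```python
from h import *
im,p=pocketview(128.6)
```

```text
JX [ 29.2468 128.3369  34.575 ] f [-0.5454  0.0962 -0.6084] w 0.28891371004697514
to 40: [0.2102 0.0548 0.0923] [ 0.0007 -0.0002 -0.0054]  z14: [ 0.0008 -0.0003  0.0206]
yel [281.7059 366.9067] 986 [257 356  49  24]
red [249.7571  70.8145] 1202 [235  50  35  42]
red [319.2564  70.7237] 1205 [300  50  35  42]
red [282.9977 301.9556] 5629 [254 249  62 106]
```

Request:
move_arm(moves=[[0.2,0,0,0.0005,-0.0005,0.004,0.015],[0.2,0,0,0.0005,-0.0005,0.007,0.015],[0.2,0,0,0.0005,-0.0005,0.01,0.015],[0.2,0,0,0.0005,-0.0005,0.012,0.015],[0.2,0,0,0.0005,-0.0005,0.012,0.015]])

```text
clock: 34.75
position: [0.4593, -0.124, 0.0773]
ee_rot: [0.989, 0.064, 0.098, -0.091]
ft_force: [0.2, 0.6, 0.0]
grip_width: 0.289
```

Run:
```python
from h import *
im,p=pocketview(128.6)
```

```text
JX [ 29.4408 128.1703  22.237 ] f [ 0.2985  0.5725 -0.151 ] w 0.28895850761663355
to 40: [0.0889 0.1271 0.0549] [ 0.0005 -0.0004 -0.0178]  z14: [ 0.0006 -0.0004  0.0082]
red [246.1381  67.9823] 1412 [230  45  38  46]
red [321.5197  67.7056] 1420 [300  45  39  46]
red [282.4927 311.7265] 6692 [252 251  64 122]
```

In the pocket. Lower a bit, release and lift straight up.

Request:
move_arm(moves=[[0,0,0,0,0,0.002,0.015],[0,0,0,0,0,0.003,0.015],[0,0,0,0,0,0.003,0.03],[0,0,0,0,0,0.003,0.06],[0,0,0,0,0,0.001,0.06],[0,0,0,0,0,-0.03,0.06],[0,0,0,0,0,-0.08,0.06],[0,0,0,0,0,-0.12,0.06],[0,0,0,0,0,-0.15,0.06],[0,0,0,0,0,-0.15,0.06]])

```text
clock: 35.8
position: [0.4335, -0.1553, 0.2278]
ee_rot: [0.988, 0.063, 0.103, -0.092]
ft_force: [-0.6, -0.1, -1.3]
grip_width: 0.702
```

Run:
```python
from h import *
im,p=grab("wrist","w16");print(JX())
seated(im,p)
r,b,bb=tile(im,p,pl=lambda u:jigc(p,u,O,J,.016)[:2]*1000);print(r,b)
c=im[60:340,150:400];cv2.imwrite("pics/c16.png",cv2.resize(c[:,:,::-1],None,fx=2.1,fy=2.1,interpolation=cv2.INTER_CUBIC))
```

```text
[ 31.7603 127.2507 176.4859]
yel jig [27.9512 43.0862 26.    ] 1401 [265 248  27  66] extent [16.4518 76.4718 26.    ] [41.0013  8.9047 26.    ]
red jig [ 27.8344 126.8299  26.    ] 798 [263 179  29  29] extent [ 15.776  139.2785  26.    ] [ 40.447  113.6888  26.    ]
red jig [27.7344 91.9722 26.    ] 725 [264 217  28  29] extent [ 16.0501 105.5832  26.    ] [40.6341 78.3059 26.    ]
((29.497835159301758, 85.34849548339844), (130.14846801757812, 58.94768524169922), 89.908447265625) [[ -0.08    20.3214]
 [ 58.8677  20.2272]
 [ 59.0756 150.3755]
 [  0.128  150.4697]]
```

View pics/c16.png

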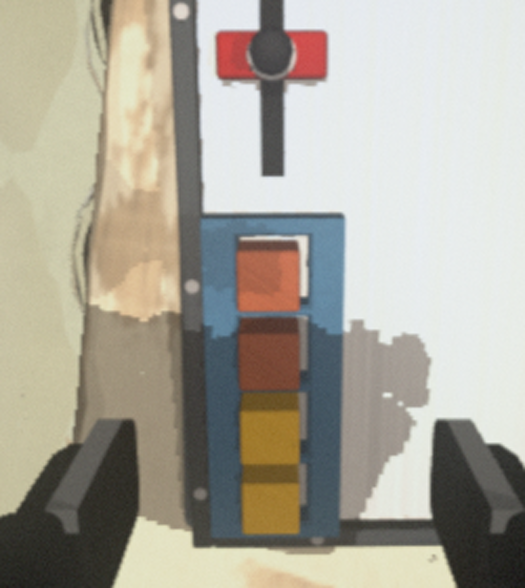

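Run:
```python
from h import *
print(togo(RJ(),W(28,125.5,25)))
```

```text
(array([ 0.0351, -0.3526,  0.0017]), array([-0.0047,  0.0017,  0.1515]))
```

Request:
move_arm(moves=[[0,0,0,-0.004,0.0017,0.04,0],[0,0,0,-0.0047,0.0017,0.08,0],[0,-0.3,0,-0.0047,0.0017,0.11,0],[0,-0.3,0,-0.0047,0.0017,0.13,0],[0,-0.3,0,-0.0047,0.0017,0.14,0],[0,-0.3,0,-0.0047,0.0017,0.146,0],[0,-0.3,0,-0.0047,0.0017,0.149,0],[0,-0.3,0,-0.0047,0.0017,0.15,0],[0,-0.3,0,-0.0047,0.0017,0.151,0],[0,-0.3,0,-0.0047,0.0017,0.151,0]], grip_force=30)

```text
clock: 36.85
position: [0.456, -0.1266, 0.0797]
ee_rot: [0.989, 0.063, 0.097, -0.095]
ft_force: [-42.9, 4.5, 95.4]
grip_width: -0.0
```

Run:
```python
from h import *
o=manip.get_obs();print(JX(),J.inv().apply(o['ft_force']),o['grip_width'])
```

```text
[ 26.4727 126.5117  25.6116] [-21.4489  26.7516  98.9019] -7.707035945979104e-05
```

Request:
move_arm(moves=[[0,0,0,0,0,-0.01,0],[0,0,0,0,0,-0.02,0],[0,0,0,0,0.035,-0.02,0],[0,0,0,0,0.035,-0.02,0],[0,0,0,0,0.035,-0.02,0],[0,0,0,0,0.035,-0.02,0]])

```text
clock: 37.45
position: [0.4563, -0.1638, 0.0886]
ee_rot: [0.989, 0.064, 0.095, -0.091]
ft_force: [-0.4, -0.0, 0.5]
grip_width: 0.001
```

Run:
```python
from h import *
o=manip.get_obs();print(JX(),J.inv().apply(o['ft_force']),o['grip_width'])
```

```text
[24.585  91.7361 41.4091] [-0.2965  0.1337  0.55  ] 0.0007659894868673838
```

Request:
move_arm(moves=[[0,0,0,0.003,0,0.005,0],[0,0,0,0.003,0,0.01,0],[0,0,0,0.003,0,0.013,0],[0,0,0,0.003,0,0.014,0],[0,0,0,0.003,0,0.0145,0],[0,0,0,0.003,0,0.0145,0]])

```text
clock: 38.05
position: [0.4623, -0.1608, 0.0755]
ee_rot: [0.989, 0.064, 0.096, -0.091]
ft_force: [-0.5, -0.0, -0.3]
grip_width: -0.003
```

Request:
move_arm(moves=[[0,0,0,0,0,-0.01,0],[0,0,0,0,0.035,-0.01,0],[0,0,0,0,0.035,-0.01,0],[0,0,0,0,0.035,-0.01,0],[0,0,0,0,0.035,-0.004,0],[0,0,0,0,0.035,-0.001,0],[0,0,0,0,0.035,0,0],[0,0,0,0,0.035,0,0]])

```text
clock: 38.85
position: [0.4675, -0.1942, 0.0694]
ee_rot: [0.989, 0.065, 0.096, -0.092]
ft_force: [0.9, -0.2, -0.6]
grip_width: 0.001
```

Run:
```python
from h import *
o=manip.get_obs();print(JX(),J.inv().apply(o['ft_force']),o['grip_width'])
```

```text
[28.2199 57.2319 26.8217] [ 0.7342 -0.4242 -0.7165] 0.0005677717754700885
```

Request:
move_arm(moves=[[0,0,0,0,0,-0.01,0],[0,0,0,0,0.035,-0.01,0],[0,0,0,0,0.035,-0.01,0],[0,0,0,0,0.035,-0.01,0],[0,0,0,0,0.035,-0.004,0],[0,0,0,0,0.035,-0.001,0],[0,0,0,0,0.035,0,0],[0,0,0,0,0.035,0,0]])

```text
clock: 39.65
position: [0.4725, -0.2284, 0.0636]
ee_rot: [0.989, 0.065, 0.096, -0.092]
ft_force: [-0.9, -0.7, -1.6]
grip_width: 0.002
```

Run:
```python
from h import *
o=manip.get_obs();print(JX(),J.inv().apply(o['ft_force']),o['grip_width'])
```

```text
[28.2548 22.1619 26.9096] [-1.3071 -0.7697 -1.192 ] 0.0020928239996743595
```

Request:
move_arm(moves=[[0,0,0,0,0,-0.04,0.02],[0,0,0,0,0,-0.08,0.06],[0,0,0,0.001,-0.05,-0.08,0.07],[0,0,0,0.002,-0.1,-0.08,0.07],[0,0,0,0.002,-0.15,-0.08,0.07],[0,0,0,0.002,-0.192,-0.08,0.07],[0,0,0,0.002,-0.192,-0.08,0.07],[0,0,0,0.002,-0.192,-0.08,0.07]])

```text
clock: 40.45
position: [0.4319, -0.0512, 0.175]
ee_rot: [0.989, 0.069, 0.097, -0.093]
ft_force: [-0.4, -0.3, 0.1]
grip_width: 0.821
```

Run:
```python
from h import *
o=manip.get_obs();print(JX(),J.inv().apply(o['ft_force']),o['grip_width'])
print(togo(RJ(),W(30,214,18)))
```

```text
[ 30.9195 219.7458 107.1615] [-0.4191 -0.2102  0.2023] 0.8206404635189822
(array([-0.1367,  0.2929,  0.5432]), array([-0.0005,  0.006 ,  0.0892]))
```

Request:
move_arm(moves=[[0,0.3,0.5,-0.0005,0.005,0.04,0.07],[0,0.3,0.5,-0.0005,0.005,0.07,0.07],[0,0.3,0.5,-0.0005,0.005,0.085,0.07],[0,0.3,0.5,-0.0005,0.005,0.089,0.07],[0,0.3,0.5,-0.0005,0.005,0.089,0.03],[0,0.3,0.5,-0.0005,0.005,0.089,0],[0,0.3,0.5,-0.0005,0.005,0.089,0],[0,0.3,0.5,-0.0005,0.005,0.089,0],[0,0.3,0.5,-0.0005,0.005,0.089,0]], grip_force=25)

```text
clock: 41.35
position: [0.448, -0.045, 0.0874]
ee_rot: [0.989, 0.06, 0.098, -0.093]
ft_force: [-9.7, -2.6, 12.7]
grip_width: 0.175
```

Run:
```python
from h import *
o=manip.get_obs();print(JX(),J.inv().apply(o['ft_force']),o['grip_width'])
```

```text
[ 29.0398 208.502   18.6043] [-7.0244  0.9922 14.5655] 0.1747714292371928
```

Request:
move_arm(moves=[[0,0,0,0,0,-0.001,0.03],[0,0,0,0,0,-0.0015,0.05],[0,0,0,0,-0.008,-0.0015,0.05],[0,0,0,0,-0.008,-0.0015,0.05],[0,0,0,0,-0.008,-0.0015,0.03],[0,0,0,0,-0.008,-0.0015,0],[0,0,0,0,-0.008,-0.0015,0],[0,0,0,0,-0.008,-0.0015,0],[0,0,0,0,-0.008,-0.0015,0]])

```text
clock: 42.25
position: [0.4467, -0.0376, 0.0896]
ee_rot: [0.989, 0.06, 0.098, -0.092]
ft_force: [-5.7, -0.9, 7.6]
grip_width: 0.18
```

Run:
```python
from h import *
o=manip.get_obs();print(JX(),J.inv().apply(o['ft_force']),o['grip_width'])
```

```text
[ 29.0742 216.343   19.5601] [-4.0735  1.2574  8.5491] 0.17979755042648457
```

Request:
move_arm(moves=[[0,0,0,0,0.006,0,0],[0,0,0,0,0.012,0,0],[0,0,0,0,0.018,0,0],[0,0,0,0,0.024,0,0],[0,0,0,0,0.03,0,0],[0,0,0,0,0.036,0,0],[0,0,0,0,0.042,0,0],[0,0,0,0,0.048,0,0],[0,0,0,0,0.051,0,0],[0,0,0,0,0.052,0,0]])

```text
clock: 43.25
position: [0.4543, -0.0883, 0.0808]
ee_rot: [0.989, 0.06, 0.098, -0.092]
ft_force: [-1.4, 1.8, 3.7]
grip_width: 0.176
```

Run:
```python
from h import *
o=manip.get_obs();print(JX(),J.inv().apply(o['ft_force']),o['grip_width'])
```

```text
[ 29.1536 164.2986  19.5668] [-0.4296  2.5966  3.4254] 0.17564454708598737
```

Request:
move_arm(moves=[[0,0,0,0,0.001,0,0],[0,0,0,0,0.002,0,0],[0,0,0,0,0.003,0,0],[0,0,0,0,0.0035,0,0],[0,0,0,0,0.0035,0,0]])

```text
clock: 43.75
position: [0.4547, -0.0911, 0.0803]
ee_rot: [0.989, 0.06, 0.098, -0.092]
ft_force: [-2.4, 1.3, 7.1]
grip_width: 0.174
```

Run:
```python
from h import *
o=manip.get_obs();print(JX(),J.inv().apply(o['ft_force']),o['grip_width'])
```

```text
[ 29.1751 161.4792  19.5419] [-0.7318  2.7727  7.0232] 0.17361264565191312
```

Request:
move_arm(moves=[[0,0,0,0,0.0005,0,0],[0,0,0,0,0.001,0,0],[0,0,0,0,0.001,0,0]])

```text
clock: 44.05
position: [0.4547, -0.0911, 0.0803]
ee_rot: [0.989, 0.06, 0.098, -0.093]
ft_force: [-5.5, 6.3, 10.9]
grip_width: 0.177
```

Run:
```python
from h import *
o=manip.get_obs();print(JX(),J.inv().apply(o['ft_force']),o['grip_width'])
```

```text
[ 29.1895 161.3978  19.5237] [-2.4425  8.7596 10.3132] 0.1771247652384066
```

Request:
move_arm(moves=[[0,0,0,0,-0.0005,0,0.02],[0,0,0,0,-0.0005,0,0.04],[0,0,0,0,-0.0005,0,0.05],[0,0,0,0,-0.0005,0,0.05],[0,0,0,0,-0.0005,-0.03,0.05],[0,0,0,0,-0.0005,-0.08,0.06],[0,0,0,0,-0.0005,-0.12,0.06],[0,0,0,0,-0.0005,-0.15,0.06],[0,0,0,0,-0.0005,-0.15,0.06],[0,0,0,0,-0.0005,-0.15,0.06]])

```text
clock: 45.05
position: [0.4274, -0.1212, 0.225]
ee_rot: [0.989, 0.06, 0.099, -0.092]
ft_force: [-0.2, 0.5, -1.2]
grip_width: 0.704
```

Run:
```python
from h import *
im,p=grab("wrist","w17");print(JX(),manip.get_obs()['ft_force'])
seated(im,p)
r,b,bb=tile(im,p,pl=lambda u:jigc(p,u,O,J,.016)[:2]*1000);print(b)
for c,a,s in blobs(masks(im)['red'],100): print(jigc(p,s[:2],O,J,.014)*1000,jigc(p,s[:2]+s[2:],O,J,.014)*1000)
c=im[60:340,150:400];cv2.imwrite("pics/c17.png",cv2.resize(c[:,:,::-1],None,fx=2.1,fy=2.1,interpolation=cv2.INTER_CUBIC))
```

```text
[ 28.8865 160.7998 168.9329] [-0.1068 -0.0848 -0.9655]
yel jig [27.7443 43.7393 26.    ] 1348 [270 285  28  65] extent [16.1206 77.871  26.    ] [41.447  8.755 26.   ]
red jig [ 27.5786 127.0016  26.    ] 756 [268 220  29  28] extent [ 15.6581 139.3075  26.    ] [ 40.3624 113.4704  26.    ]
red jig [27.62   93.7552 26.    ] 790 [269 250  28  34] extent [ 15.9323 111.7999  26.    ] [40.4058 78.662  26.    ]
[[ 35.3225 150.4432]
 [ 37.516   22.2095]
 [ 60.212   22.5977]
 [ 58.0184 150.8315]]
[  8.8727 168.9108  14.    ] [ 24.1049 150.9642  14.    ]
[ 34.6707 168.695   14.    ] [ 51.2025 150.7367  14.    ]
[ 15.0247 135.4274  14.    ] [ 40.7655 108.5063  14.    ]
[ 15.3104 106.7656  14.    ] [40.8107 72.2375 14.    ]
```

View pics/c17.png

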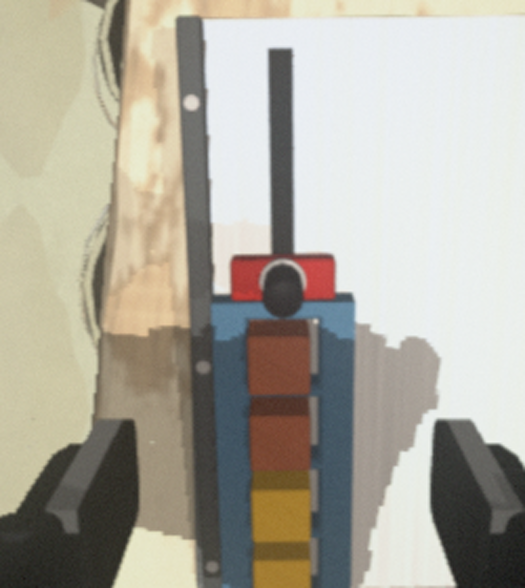

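```bash
python3 -c "
from workcell import manip
print(manip.hand_in())"
```

```text
the job is handed in; nothing more can be done
None
```

The jig is loaded and the job is handed in, after about 45 s on the robot's clock. I drew the keeper back to its upper stop, then released the tile on the plate and it slid home into the corner. All four inlays went one to a pocket, and the keeper was then slid down against the end of the tile. I let go and lifted the gripper clear.

**Last checks, all good:**
- **Tile:** measured within about 1 mm of home before the keeper went down. In the final view the tile's mask was partly hidden, so only its keeper end (150.4 mm) and its far long side were measured again.
- **Keeper:** its lower face is about 150.8 mm along the plate. It pushed back with 8.8 N without moving, so it is against the tile.
- **Inlays:** touching down with the closed fingers met nothing above about 27 mm over the plate at the lower two pockets. The third was felt the same way, but I printed only its near-zero force, not the height. The fourth was pressed and read 25.6 mm. A seated inlay stands 26 mm, so all four are down on the plate.

**What went less well:**
- **Rim contacts:** the second and fourth inlays first landed on a pocket edge, at 28 N and 25 N. I lifted each, shifted it and it went in.
- **Hard presses:** seating the first inlay reached 37 N. The press on the fourth was harder than meant, about 105 N at the wrist, which is under the 120 N limit.
- **Bystanders:** I never touched or moved toward the rubbing block, tape measure or beaker, but I did not re-measure them at the end.

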